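Set a filled cheese mould under a ratchet press and pump up the load

ROBOT

A 7-joint arm with a two-finger parallel gripper is mounted at the origin on a cart in front of the work surface, level with it; the furniture and walls round the work are solid. World frame = base frame: x ahead of the robot, y to its left, z up, the work surface at z = 0. Lengths are in m, angles in rad, forces in N, time in s.
With the tool pointing down it reaches from about 0.375 to 0.925 m from the base axis. Payload 3.1 kg.
Tool frame: the origin (TCP) lies at the very end of the fingers, on their centre line; the grasp point (between the pads) lies 19 mm behind it; z points along the fingers, y is the direction in which the jaws open and shut (so a half turn about z gives the same grasp; the last joint's range is limited). The gripper opens to 85 mm and grips with 20 to 120 N. Pads are 22 mm wide; open, the fingers measure 114 mm over their backs; the gripper's body (76 mm by 85 mm) begins 54 mm behind the grasp point. The pads swing forward as they close: fully open they stand 13 mm farther back than shut.
Start: joints at [1.067, 0.383, 0.044, 1.598, -0.018, 1.161, -0.05], TCP at [0.257, -0.597, 0.231] pointing down, gripper open.
Joint ranges: [-2.61, 2.61], [-0.41, 2.15], [-1.48, 1.57], [0, 2.5], [-1.57, 4.71], [0.05, 1.97], [-2.85, 2.85]. Speed limits (rad/s): [2.79, 2.79, 3.14, 3.14, 3.14, 3.14, 3.14].

INTERFACE

Orientations are given as a unit quaternion [x, y, z, w].
In Python, from cell import telemetry, imaging, ticket gives the robot as it stands. The module is installed in compiled form; this text tells all that it offers.
- The arm moves only by the tool apply_moves, never from a script. Its argument "deltas" is a list of rows, each a list of 7 numbers: the shift along the tool's x, y, z as a fraction of full scale, then the turn, a rotation vector about the tool's x, y, z as a fraction of full scale, then the gripper command: -1 is shut, 1 is fully open, values between are in proportion. In form: [[tx, ty, tz, ax, ay, az, claw], ...]. A call has 1 to 20 rows; each row shifts and turns the commanded pose from where the row before left it, along the tool's axes as they then stand; what a row does not reach is not made up. Full scale, the value 1, is 0.4 m for a shift and pi/2 rad for a turn. A row lasts 1/12 s, in which the tool goes at most 41.7 mm and 7.16 degrees, less where a joint would pass 70% of its speed; a pose out of reach is approached as far as the arm can. A call with a number of a shift or a turn outside -1 to 1 is refused whole. A call with a gripper value outside its range is refused whole. The fingers move at their own pace and stop on an object; the grip force is fixed at half the most. Time passes only in rows, so rows that do not move let the fingers close. It gives the time, the measured TCP pose, the force and the opening at its end, in the units of the state.
- telemetry.state(): the state, without advancing time (a new reading comes with each control period).
- imaging.get_image(name): name is "side" or "top" or "wrist"; returns a dict with "image" (400x640x3 uint8, red, green, blue), "fx", "fy", "cx", "cy" (pixels), "R" (3x3) and "t" (3): a world point X has camera coordinates R X + t; the wrist camera has in their place "tool_from_camera" (4x4, takes a point from camera to tool coordinates, whose origin is the TCP and whose axes are the flange's). Camera axes: x right, y down, z forward; pixel columns grow to the right and rows downward; lengths in m; the calibration is good to about 2 mm. A picture is of the moment at which its call begins: read the wrist's pose just before it. There is no depth.
- ticket.close_job(): hands the job in, once; it reports no verdict.
The state is a dict: "time": time; "joints": joint angles; "joint_vel": joint speeds; "effort": joint torques, N m; "position": TCP position; "orientation": TCP orientation; "contact_force": force on the tool from outside, world axes, zero at the start; "moment": the same for the moment, N m; "width": finger opening in m.
Only numpy, scipy, OpenCV 4.12 (cv2) and the standard library are available. Lean on these libraries where they do the work, as an engineer would, in place of code of your own. Each camera call takes 0.05 s, during which the arm holds its last target.

TASK

Push the drip tray with the filled cheese mould gently and fully home against the stop under the cheese press, without ramming it. Then pump the press's ratchet lever back and forth until the press bears on the mould with about 25 kg, which you feel as about 9 to 10 N at the lever's grip, and never with more than 34 kg. Let go of the lever so that the pawl holds the load, and leave the other things on the worktop where they stand.

Things in the scene. Friction and masses are not known exactly. Their poses are not given: they have to be found in the camera images.
- press: Fixed cheese press: pale base board 196 x 250 mm, top 22 mm up; two posts 164 mm apart; dark crossbar; 0.27 m high. Origin: underside of the base below the vertical spindle; +y is the way the tray slides in, -x its side towards the robot. Wall cupboards overhang from x = 0.58 m, 0.455 m up, their handles from x = 0.54 m, 0.55 m up: keep wrist and arm in front of them.
- guide_mouth (a point): Middle of the flared mouth of the two steel guides on the base, 14 mm high and 116 mm apart inside, which open to the press's -y side and lead the tray along +y to the stop.
- stop: Steel stop bar 100 x 10 x 20 mm across the +y end of the guides, part of the press. The tray is home when its edge meets it; more than 25 N on it counts as ramming.
- tray: Loose steel drip tray 112 x 112 mm, rim 14 mm, with a tongue that carries a pull; on the press's base, pulled out by 66 to 88 mm, a few degrees askew. Origin: centre of the square's underside; +y towards the stop. Home, its origin lies on the press's origin in plan (within 2 mm along y), 22 mm up. With the mould it slides with about 3 to 8 N.
- tray_pull (a point): On the axis of the tray's pull, an upright dark wooden peg 19 mm across, 134 mm from the tray's centre on the side away from the stop. This point is 35 mm above the tray's underside (57 mm above the worktop); the peg runs from 8 to 53 mm above that underside.
- mould: White perforated round cheese mould 98 mm across, 68 mm high, about 0.55 kg, loose in the tray (2 to 4 mm play); a pale wooden follower disc stands 4 mm proud of its rim. Origin: centre of its underside. The press's round wooden platen (76 mm) comes down on the follower; it starts 1.5 to 7 mm above it, differently each time.
- lever (a joint): Ratchet lever's angle about the spindle, rad, 0 to 1.0 (hard stops). At 0 the arm points along the press's +y; it grows as the arm swings counter-clockwise seen from above, to the press's -x. Growing drives the wheel by the lever's pawl; swinging back idles while the holding pawl keeps the wheel. Released after a drive, the lever may swing back by up to a notch.
- lever_grip (a point): On the axis of the lever's grip, an upright dark wooden knob 24 mm across that spins on its pin, 100 mm from the spindle's axis. This point is 247 mm above the worktop; the knob runs from 225 to 269 mm.
- ratchet (a point): Centre of the steel ratchet wheel (74 mm across, 24 teeth, 0.262 rad a notch) on the crossbar, on the spindle's axis. Each notch lowers the spindle by 1 mm; a full swing gives 3 or 4 notches. The load wanted comes 8 to 14 notches after the start. The spindle's top is at most 258 mm above the worktop.
- spring (a point): The load spring between spindle and platen. Until the platen meets the follower the lever takes about 0.7 N at its grip; then each notch adds about 38 N on the mould, and the grip, pushed along its arc, needs about 0.038 N for each newton on the mould (9 to 10 N at 250 N). On release the load falls by less than a notch.
- salt_pot: Round oak salt pot 92 x 70 mm beside the press, on the lever's side; leave it.
- pepper_mill: Wooden pepper mill 58 x 150 mm behind the press; leave it.
- mug: Green and white mug 78 mm wide, 101 mm high, near the hob; leave it.
Mind the look-alikes: they are no part of the job. What is meant by the mould is not pink, and is the larger of those in its own colour.

How it is judged:
By the outcome, as a careful person would: the job done as asked, in the order asked, and still so for the second after the job is handed in, with the robot touching nothing.
It also fails if it takes over 64 s, if anything falls off the work surface, if the arm or the gripper's body presses on something with over 40 N, if the wrist force passes 120 N, or if a joint passes its speed limit or range.

## Working session

There is one attempt and no reset: what is moved stays moved. The work goes in short steps, Python scripts to look and compute and a tool call to move; the robot and the scene stay as the last step left them, time stands still between calls to the robot, and variables do not carry over. Pictures are saved under pics/ and viewed, and the job is handed in when it is done.

Besides the shell and the picture viewer there is one more tool, called after ">>>" as name([rows], argument=value, ...), one row to a line, values as JSON. apply_moves: Moves the arm, as the interface text tells. Shift numbers are shares of 0.4 m and turn numbers shares of pi/2 rad, none past 1 either way. Its arguments: {"type":"object","properties":{"deltas":{"type":"array"}},"required":["deltas"]}

```bash
mkdir -p pics; ls
cat > h.py <<'E'
import numpy as np, cv2
from cell import telemetry, imaging
def snap(n,f):
    d=imaging.get_image(n); cv2.imwrite('pics/'+f,d['image'][:,:,::-1]); 
    np.save('pics/'+f[:-4]+'.npy',{k:v for k,v in d.items()},allow_pickle=True); return d
def proj(d,X):
    c=np.array(d['R'])@np.array(X,float)+np.array(d['t']); return d['fx']*c[0]/c[2]+d['cx'], d['fy']*c[1]/c[2]+d['cy']
def ray(d,u,v,z):
    R=np.array(d['R']);t=np.array(d['t']); C=-R.T@t; r=R.T@np.array([(u-d['cx'])/d['fx'],(v-d['cy'])/d['fy'],1]); return C+r*(z-C[2])/r[2]
E
python3 - <<'E'
from h import *
s=telemetry.state(); print({k:np.round(v,3) for k,v in s.items()})
for n in('side','top','wrist'):
    d=snap(n,n+'0.png'); print(n,[d[k] for k in('fx','fy','cx','cy')]); print(d.get('R'),d.get('t'),d.get('tool_from_camera'))
E
```

```text
pics
{'time': np.float64(0.0), 'joints': array([ 1.067,  0.384,  0.044,  1.6  , -0.018,  1.161, -0.05 ]), 'joint_vel': array([ 0.   , -0.   , -0.001, -0.001, -0.001, -0.001, -0.   ]), 'effort': array([-0.0000e+00, -4.3346e+01,  1.0240e+00, -2.4951e+01,  1.0000e-02,
        1.1000e-02,  0.0000e+00]), 'position': array([ 0.256, -0.596,  0.23 ]), 'orientation': array([ 0.979,  0.202, -0.   , -0.001]), 'contact_force': array([0.397, 0.161, 0.243]), 'moment': array([-0.024,  0.036,  0.008]), 'width': np.float64(0.085)}
side [469.3836349904527, 469.3836349904527, 322.5103837575654, 195.46377875596474]
[[ 0.30615951 -0.9519385   0.00891323]
 [-0.40748211 -0.13950341 -0.90249495]
 [ 0.86036311  0.27267543 -0.43060821]] [-0.04455566  0.34433008  1.39967976] None
top [434.6686194902951, 434.6686194902951, 320.0921671786579, 200.183634595956]
[[-0.09492097 -0.99542475 -0.01093495]
 [-0.82429801  0.08475206 -0.55977663]
 [ 0.55814227 -0.04412088 -0.82857139]] [0.10565512 0.45080107 1.49448847] None
wrist [357.92092368681267, 357.92092368681267, 323.6540294031751, 196.21780735754893]
None None [[ 4.55626982e-04 -9.54441039e-01 -2.98399223e-01  7.60278989e-02]
 [ 9.99999896e-01  4.32352204e-04  1.44009249e-04  9.74605245e-04]
 [-8.43477494e-06 -2.98399258e-01  9.54441136e-01 -1.42048302e-01]
 [ 0.00000000e+00  0.00000000e+00  0.00000000e+00  1.00000000e+00]]
```

View pics/side0.png

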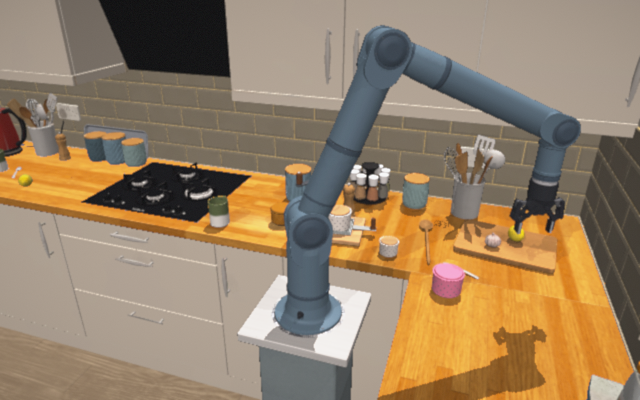

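View pics/top0.png

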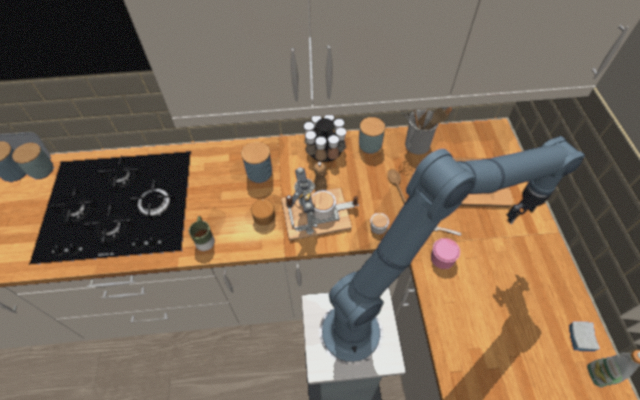

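View pics/wrist0.png

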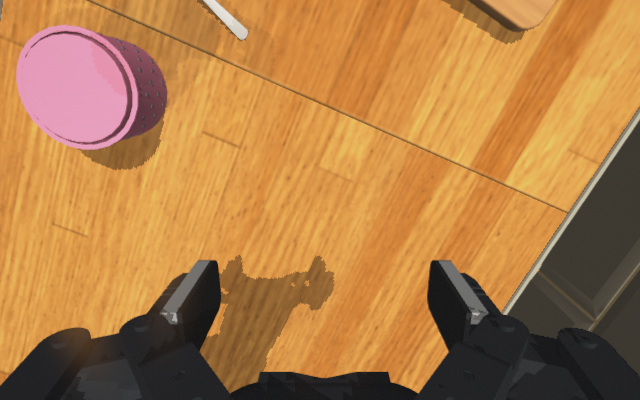

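Run:
```python
import cv2
a=cv2.imread('pics/top0.png')[155:245,240:400]; cv2.imwrite('pics/topc.png',cv2.resize(a,None,fx=5,fy=5,interpolation=cv2.INTER_CUBIC))
a=cv2.imread('pics/side0.png')[160:270,260:420]; cv2.imwrite('pics/sidec.png',cv2.resize(a,None,fx=5,fy=5,interpolation=cv2.INTER_CUBIC))
```

```text
(no output)
```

View pics/topc.png

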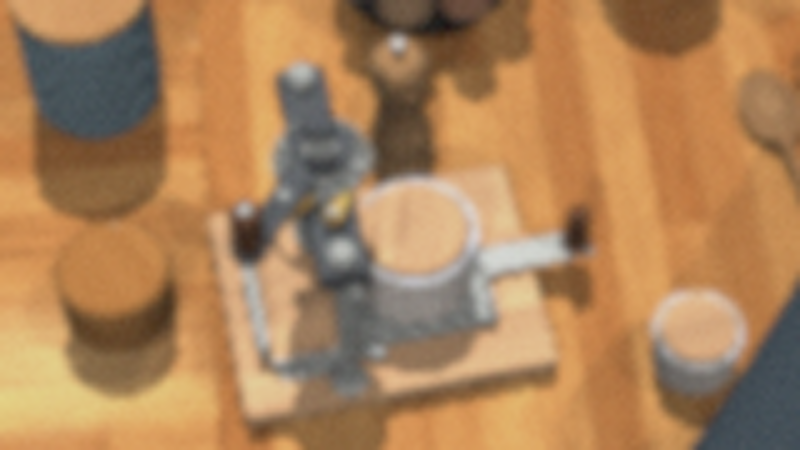

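View pics/sidec.png

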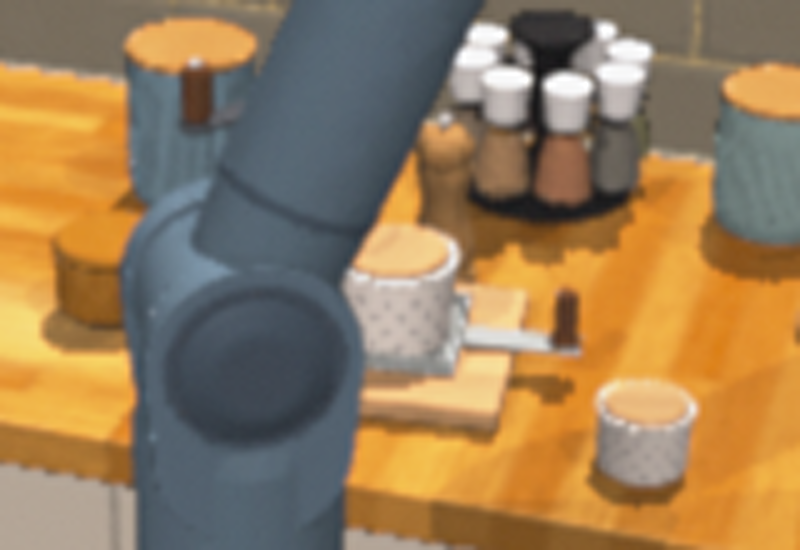

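Run:
```python
from h import *
d=np.load('pics/top0.npy',allow_pickle=True).item()
f=lambda u,v,z:np.round(ray(d,240+u/5,155+v/5,z),4)
for n,u,v,z in[('FR',505,168,.022),('NR',555,358,.022),('NL',248,408,.022),('FL',212,215,.022),('pulltop',578,212,.075),('pullbot',576,246,.03),('griptop',246,207,.269),('gripbot',247,258,.225),('mould',417,228,.022+.072+.002),('spindle',320,150,.25)]: print(n,f(u,v,z))
```

```text
FR [ 0.5865 -0.0373  0.022 ]
NR [ 0.4009 -0.0539  0.022 ]
NL [0.3805 0.188  0.022 ]
FL [0.5641 0.2073 0.022 ]
pulltop [ 0.5007 -0.0832  0.075 ]
pullbot [ 0.4983 -0.0838  0.03  ]
griptop [0.3975 0.1714 0.269 ]
gripbot [0.3849 0.1744 0.225 ]
mould [0.4845 0.046  0.096 ]
spindle [0.4542 0.1172 0.25  ]
```

```bash
cat >> h.py <<'E'
from scipy.spatial.transform import Rotation as Ro
def plan(pos,yaw,n,claw,start=None,pr=True):
    """equal rows from measured pose to pos / tool-x yaw(deg), tool down"""
    s=telemetry.state(); p=np.array(s['position']) if start is None else np.array(start[0]); R0=Ro.from_quat(s['orientation']) if start is None else start[1]
    y=np.radians(yaw); R1=Ro.from_matrix(np.array([[np.cos(y),np.sin(y),0],[np.sin(y),-np.cos(y),0],[0,0,-1]]))
    rv=(R0.inv()*R1).as_rotvec()/n
    Ri=R0; d=(np.array(pos)-p)/n
    for i in range(n):
        a=Ri.inv().apply(d)/.4; Ri=Ri*Ro.from_rotvec(rv); r=np.r_[a,rv/(np.pi/2)]
        if pr: print(np.round(r,3).tolist()+[claw])
    return (np.array(pos),R1)
E
python3 - <<'E'
from h import *
s=plan([.45,-.27,.40],5,11,-.3); print(); plan([.42,.05,.42],5,9,-.3,s)
E
```

```text
[0.07, -0.051, -0.039, -0.0, 0.0, 0.018, -0.3]
[0.068, -0.053, -0.039, -0.0, 0.0, 0.018, -0.3]
[0.067, -0.055, -0.039, -0.0, 0.0, 0.018, -0.3]
[0.065, -0.057, -0.039, -0.0, 0.0, 0.018, -0.3]
[0.063, -0.059, -0.039, -0.0, 0.0, 0.018, -0.3]
[0.062, -0.06, -0.039, -0.0, 0.0, 0.018, -0.3]
[0.06, -0.062, -0.039, -0.0, 0.0, 0.018, -0.3]
[0.058, -0.064, -0.039, -0.0, 0.0, 0.018, -0.3]
[0.056, -0.065, -0.039, -0.0, 0.0, 0.018, -0.3]
[0.054, -0.067, -0.039, -0.0, 0.0, 0.018, -0.3]
[0.052, -0.069, -0.039, -0.0, 0.0, 0.018, -0.3]

[-0.001, -0.089, -0.006, 0.0, 0.0, 0.0, -0.3]
[-0.001, -0.089, -0.006, 0.0, 0.0, 0.0, -0.3]
[-0.001, -0.089, -0.006, 0.0, 0.0, 0.0, -0.3]
[-0.001, -0.089, -0.006, 0.0, 0.0, 0.0, -0.3]
[-0.001, -0.089, -0.006, 0.0, 0.0, 0.0, -0.3]
[-0.001, -0.089, -0.006, 0.0, 0.0, 0.0, -0.3]
[-0.001, -0.089, -0.006, 0.0, 0.0, 0.0, -0.3]
[-0.001, -0.089, -0.006, 0.0, 0.0, 0.0, -0.3]
[-0.001, -0.089, -0.006, 0.0, 0.0, 0.0, -0.3]
```

>>> apply_moves([
  [0.07,-0.051,-0.039,0,0,0.018,-0.1],
  [0.068,-0.053,-0.039,0,0,0.018,-0.1],
  [0.067,-0.055,-0.039,0,0,0.018,-0.1],
  [0.065,-0.057,-0.039,0,0,0.018,-0.1],
  [0.063,-0.059,-0.039,0,0,0.018,-0.1],
  [0.062,-0.06,-0.039,0,0,0.018,-0.1],
  [0.06,-0.062,-0.039,0,0,0.018,-0.1],
  [0.058,-0.064,-0.039,0,0,0.018,-0.1],
  [0.056,-0.065,-0.039,0,0,0.018,-0.1],
  [0.054,-0.067,-0.039,0,0,0.018,-0.1],
  [0.052,-0.069,-0.039,0,0,0.018,-0.1],
  [0,-0.09,-0.006,0,0,0,-0.1],
  [0,-0.09,-0.006,0,0,0,-0.1],
  [0,-0.09,-0.006,0,0,0,-0.1],
  [0,-0.09,-0.006,0,0,0,-0.1],
  [0,-0.09,-0.006,0,0,0,-0.1],
  [0,-0.09,-0.006,0,0,0,-0.1],
  [0,-0.09,-0.006,0,0,0,-0.1],
  [0,-0.06,-0.006,0,0,0,-0.1],
  [0,-0.03,0,0,0,0,-0.1],
])

```text
time: 1.82
position: [0.4209, 0.0216, 0.4227]
orientation: [0.999, 0.051, 0.001, 0.0]
contact_force: [-0.2, -0.6, -0.1]
width: 0.0386
```

```bash
cat >> h.py <<'E'
def wsnap(f):
    s=telemetry.state(); d=imaging.get_image('wrist'); cv2.imwrite('pics/'+f,d['image'][:,:,::-1])
    T=np.eye(4);T[:3,:3]=Ro.from_quat(s['orientation']).as_matrix();T[:3,3]=s['position']
    W=T@np.array(d['tool_from_camera']); d['R']=W[:3,:3].T; d['t']=-W[:3,:3].T@W[:3,3]
    np.save('pics/'+f[:-4]+'.npy',d,allow_pickle=True); return d
E
python3 - <<'E'
from h import *
d=wsnap('w1.png'); s=telemetry.state(); print(s['time'],s['position'],s['orientation'],s['contact_force'],s['width'])
E
```

```text
1.8667 [0.42090709 0.02224814 0.42244113] [ 9.98678188e-01  5.13967188e-02  4.67746170e-04 -1.85438872e-04] [-1.14272404  1.1310765  -0.16879906] 0.03856149039603132
```

View pics/w1.png

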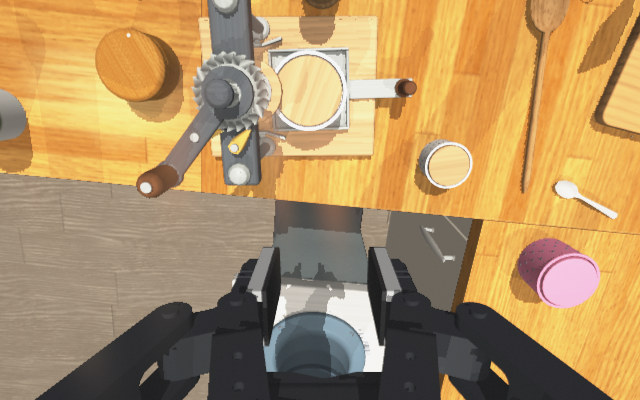

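Run:
```python
from h import *
d=np.load('pics/w1.npy',allow_pickle=True).item()
a=d['image'][0:200,90:430,::-1]; cv2.imwrite('pics/w1c.png',cv2.resize(a,None,fx=2.35,fy=2.35,interpolation=cv2.INTER_CUBIC))
for n,u,v,z in[('FR',377,16,.022),('NR',373,155,.022),('FL',200,16,.022),('pulltop',408,88,.075),('knobtop',146,187,.269),('spindle',221,92,.258),('spindle',221,92,.24),('postN',239,176,.26),('postF',225,1,.26),('mould',309,91,.094)]: print(n,np.round(ray(d,u,v,z),4))
```

```text
FR [ 0.594  -0.0354  0.022 ]
NR [ 0.4023 -0.0575  0.022 ]
FL [0.5693 0.2063 0.022 ]
pulltop [ 0.5041 -0.0821  0.075 ]
knobtop [0.3979 0.1715 0.269 ]
spindle [0.4826 0.1118 0.258 ]
spindle [0.4817 0.1166 0.24  ]
postN [0.4133 0.0943 0.26  ]
postF [0.5498 0.1093 0.26  ]
mould [0.4875 0.0459 0.094 ]
```

View pics/w1c.png

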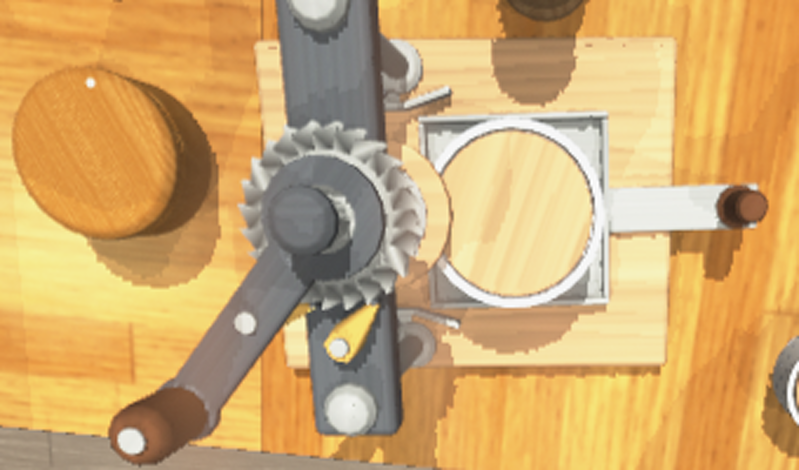

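Run:
```python
from h import *
s=plan([.504,-.083,.12],6.2,12,-.1); print(); plan([.504,-.083,.043],6.2,5,-.1,s)
d=np.load('pics/w1.npy',allow_pickle=True).item()
print(ray(d,447,163,.05))
```

```text
[0.015, 0.024, 0.063, -0.0, -0.0, -0.0, -0.1]
[0.015, 0.024, 0.063, -0.0, -0.0, -0.0, -0.1]
[0.015, 0.024, 0.063, -0.0, -0.0, -0.0, -0.1]
[0.015, 0.024, 0.063, -0.0, -0.0, -0.0, -0.1]
[0.015, 0.024, 0.063, -0.0, -0.0, -0.0, -0.1]
[0.015, 0.024, 0.063, -0.0, -0.0, -0.0, -0.1]
[0.015, 0.024, 0.063, -0.0, -0.0, -0.0, -0.1]
[0.015, 0.024, 0.063, -0.0, -0.0, -0.0, -0.1]
[0.015, 0.024, 0.063, -0.0, -0.0, -0.0, -0.1]
[0.015, 0.024, 0.063, -0.0, -0.0, -0.0, -0.1]
[0.015, 0.024, 0.063, -0.0, -0.0, -0.0, -0.1]
[0.015, 0.024, 0.063, -0.0, -0.0, -0.0, -0.1]

[0.0, 0.0, 0.038, 0.0, 0.0, 0.0, -0.1]
[0.0, 0.0, 0.038, 0.0, 0.0, 0.0, -0.1]
[0.0, 0.0, 0.038, 0.0, 0.0, 0.0, -0.1]
[0.0, 0.0, 0.038, 0.0, 0.0, 0.0, -0.1]
[0.0, 0.0, 0.038, 0.0, 0.0, 0.0, -0.1]
[ 0.40645764 -0.1625563   0.05      ]
```

Coming down to z ≈ 0.12 over the peg, then a look.

>>> apply_moves([
  [0.015,0.024,0.063,0,0,0,-0.1],
  [0.015,0.024,0.063,0,0,0,-0.1],
  [0.015,0.024,0.063,0,0,0,-0.1],
  [0.015,0.024,0.063,0,0,0,-0.1],
  [0.015,0.024,0.063,0,0,0,-0.1],
  [0.015,0.024,0.063,0,0,0,-0.1],
  [0.015,0.024,0.063,0,0,0,-0.1],
  [0.015,0.024,0.063,0,0,0,-0.1],
  [0.015,0.024,0.063,0,0,0,-0.1],
  [0.015,0.024,0.063,0,0,0,-0.1],
  [0.015,0.024,0.063,0,0,0,-0.1],
  [0.015,0.024,0.063,0,0,0,-0.1],
  [0,0,0,0,0,0,-0.1],
])

```text
time: 2.95
position: [0.4999, -0.0952, 0.1137]
orientation: [0.999, 0.045, -0.005, -0.0]
contact_force: [-1.0, -0.7, -0.4]
width: 0.0387
```

Run:
```python
from h import *
d=wsnap('w2.png'); s=telemetry.state(); print(s['time'],s['position'],s['contact_force'],s['width']); print(proj(d,[.504,-.082,.075]))
```

```text
3.0 [ 0.50093945 -0.09383401  0.11600893] [-0.17306136 -0.50122026  0.65655707] 0.0384405451777226
(np.float64(298.23961594066435), np.float64(221.34315150805796))
```

View pics/w2.png

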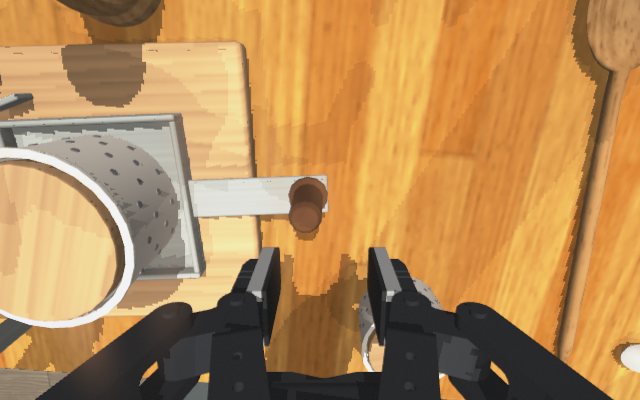

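Run:
```python
from h import *
d=np.load('pics/w2.npy',allow_pickle=True).item()
p=ray(d,306,218,.075);print(p, ray(d,308,190,.033)); s=telemetry.state(); print(s['position'],s['orientation'])
for n,u,v,z in[('baseFR',243,42,.022),('traycornF',180,116,.036),('traycornN',200,275,.036)]: print(n,ray(d,u,v,z))
plan([p[0],p[1],.043],6.2,6,-.1)
```

```text
[ 0.50631046 -0.08603553  0.075     ] [ 0.50919188 -0.08509696  0.033     ]
[ 0.50093945 -0.09383401  0.11600893] [ 9.98978397e-01  4.50019663e-02 -4.09483951e-03 -4.66653287e-04]
baseFR [ 0.59491631 -0.03896993  0.022     ]
traycornF [ 0.54948696 -0.0051912   0.036     ]
traycornN [ 0.44202804 -0.01531952  0.036     ]
[0.003, -0.003, 0.03, -0.0, 0.001, -0.002, -0.1]
[0.003, -0.003, 0.03, -0.0, 0.001, -0.002, -0.1]
[0.003, -0.003, 0.03, -0.0, 0.001, -0.002, -0.1]
[0.003, -0.003, 0.03, -0.0, 0.001, -0.002, -0.1]
[0.003, -0.003, 0.03, -0.0, 0.001, -0.002, -0.1]
[0.003, -0.003, 0.03, -0.0, 0.001, -0.002, -0.1]
```

>>> apply_moves([
  [0,0,0,0,0,0,-0.1],
  [0,0,0,0,0,0,-0.1],
])

```text
time: 3.17
position: [0.5048, -0.0912, 0.1208]
orientation: [0.999, 0.047, 0.001, 0.0]
contact_force: [0.3, -0.3, 0.2]
width: 0.0384
```

Run:
```python
from h import *
s=telemetry.state(); print(s['position'],s['orientation'],s['joint_vel'])
plan([.506,-.0855,.043],6.2,6,-.1)
```

```text
[ 0.50478305 -0.09120534  0.12081983] [9.98887466e-01 4.71483388e-02 8.80061886e-04 3.00678023e-04] [-6.32022472e-03 -1.82189985e-02 -1.38698445e-02 -4.94657016e-03
 -4.58617341e-05 -3.26518408e-03 -2.93929362e-03]
[0.001, -0.002, 0.032, 0.0, -0.0, -0.001, -0.1]
[0.001, -0.002, 0.032, 0.0, -0.0, -0.001, -0.1]
[0.001, -0.002, 0.032, 0.0, -0.0, -0.001, -0.1]
[0.001, -0.002, 0.032, 0.0, -0.0, -0.001, -0.1]
[0.001, -0.002, 0.032, 0.0, -0.0, -0.001, -0.1]
[0.001, -0.002, 0.032, 0.0, -0.0, -0.001, -0.1]
```

>>> apply_moves([
  [0.002,-0.007,0.01,0,0,0,-0.05],
  [0.001,-0.007,0.025,0,0,0,-0.05],
  [0,0,0.035,0,0,0,-0.05],
  [0,0,0.035,0,0,0,-0.05],
  [0,0,0.035,0,0,0,-0.05],
  [0,0,0.035,0,0,0,-0.05],
  [0,0,0.018,0,0,0,-0.05],
  [0,0,0,0,0,0,-0.05],
  [0,0,0,0,0,0,-0.05],
])

```text
time: 3.92
position: [0.5046, -0.0846, 0.0425]
orientation: [0.999, 0.048, -0.0, -0.0]
contact_force: [-0.9, -0.4, 0.8]
width: 0.0405
```

Run:
```python
from h import *
d=wsnap('w3.png'); s=telemetry.state(); print(s['time'],s['position'],s['orientation'],s['contact_force'],s['width'])
```

```text
3.9667 [ 0.50529595 -0.08479931  0.04302772] [9.98863023e-01 4.76694365e-02 5.31020798e-04 6.18910374e-05] [ 0.76412376 -0.5306665  -0.00899039] 0.040659773468993944
```

View pics/w3.png

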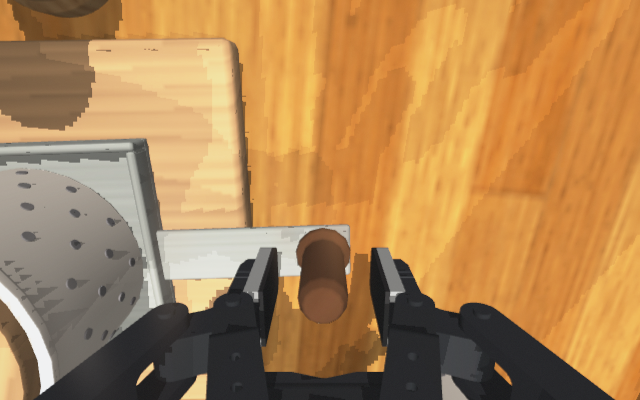

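>>> apply_moves([
  [0,0,0,0,0,0,-0.43],
  [0,0,0,0,0,0,-0.43],
  [0,-0.006,0,0,0,0,-0.43],
  [-0.0005,-0.009,0,0,0,0,-0.43],
  [-0.0005,-0.01,0,0,0,0,-0.43],
  [-0.0005,-0.01,0,0,0,0,-0.43],
  [-0.0005,-0.01,0,0,0,0,-0.43],
  [-0.0005,-0.01,0,0,0,0,-0.43],
])

```text
time: 4.63
position: [0.5024, -0.0661, 0.0431]
orientation: [0.999, 0.046, 0.001, 0.002]
contact_force: [0.3, -6.0, 0.9]
width: 0.0242
```

>>> apply_moves([
  [-0.0005,-0.01,0,0,0,0,-0.43],
  [-0.0005,-0.01,0,0,0,0,-0.43],
  [-0.0005,-0.01,0,0,0,0,-0.43],
  [-0.0005,-0.01,0,0,0,0,-0.43],
])

```text
time: 4.97
position: [0.5001, -0.0503, 0.0431]
orientation: [0.999, 0.046, 0.001, 0.002]
contact_force: [0.9, -6.0, 0.4]
width: 0.0244
```

>>> apply_moves([
  [-0.0005,-0.01,0,0,0,0,-0.43],
  [-0.0005,-0.01,0,0,0,0,-0.43],
  [-0.0005,-0.01,0,0,0,0,-0.43],
  [-0.0005,-0.009,0,0,0,0,-0.43],
  [-0.0005,-0.007,0,0,0,0,-0.43],
  [0,-0.005,0,0,0,0,-0.43],
])

```text
time: 5.47
position: [0.4971, -0.0299, 0.0431]
orientation: [0.999, 0.047, 0.001, 0.002]
contact_force: [0.1, -6.2, 1.6]
width: 0.024
```

>>> apply_moves([
  [0,-0.0025,0,0,0,0,-0.43],
  [0,-0.0025,0,0,0,0,-0.43],
])

```text
time: 5.63
position: [0.497, -0.0282, 0.0431]
orientation: [0.999, 0.047, 0.001, 0.002]
contact_force: [0.4, -6.6, 0.3]
width: 0.0243
```

>>> apply_moves([
  [0,-0.0025,0,0,0,0,-0.43],
])

```text
time: 5.72
position: [0.4969, -0.0273, 0.0431]
orientation: [0.999, 0.046, 0.001, 0.002]
contact_force: [1.3, -6.9, 1.5]
width: 0.0243
```

>>> apply_moves([
  [0,-0.0025,0,0,0,0,-0.43],
])

```text
time: 5.8
position: [0.4968, -0.0264, 0.0431]
orientation: [0.999, 0.046, 0.001, 0.002]
contact_force: [0.1, -5.8, 0.9]
width: 0.0243
```

>>> apply_moves([
  [0,-0.0025,0,0,0,0,-0.43],
  [0,-0.0025,0,0,0,0,-0.43],
])

```text
time: 5.97
position: [0.4966, -0.0244, 0.0431]
orientation: [0.999, 0.046, 0.001, 0.002]
contact_force: [1.1, -6.2, 1.6]
width: 0.0242
```

>>> apply_moves([
  [0,-0.0025,0,0,0,0,-0.43],
  [0,-0.0025,0,0,0,0,-0.43],
])

```text
time: 6.13
position: [0.4964, -0.0224, 0.0431]
orientation: [0.999, 0.046, 0.001, 0.002]
contact_force: [-0.2, -7.0, 1.7]
width: 0.0242
```

>>> apply_moves([
  [0,-0.0025,0,0,0,0,-0.43],
])

```text
time: 6.22
position: [0.4963, -0.0214, 0.0431]
orientation: [0.999, 0.046, 0.001, 0.002]
contact_force: [-0.1, -5.3, 1.5]
width: 0.0242
```

>>> apply_moves([
  [0,-0.0025,0,0,0,0,-0.43],
])

```text
time: 6.3
position: [0.4962, -0.0204, 0.0431]
orientation: [0.999, 0.046, 0.001, 0.002]
contact_force: [1.7, -5.6, 1.0]
width: 0.0243
```

>>> apply_moves([
  [0,-0.0025,0,0,0,0,-0.43],
])

```text
time: 6.38
position: [0.4961, -0.0194, 0.0431]
orientation: [0.999, 0.046, 0.001, 0.002]
contact_force: [1.4, -5.9, 0.4]
width: 0.0245
```

>>> apply_moves([
  [0,-0.0025,0,0,0,0,-0.43],
])

```text
time: 6.47
position: [0.496, -0.0184, 0.0431]
orientation: [0.999, 0.046, 0.001, 0.002]
contact_force: [0.5, -6.7, 1.4]
width: 0.024
```

>>> apply_moves([
  [0,-0.0025,0,0,0,0,-0.43],
])

```text
time: 6.55
position: [0.4959, -0.0174, 0.0431]
orientation: [0.999, 0.046, 0.001, 0.002]
contact_force: [0.9, -5.6, 1.0]
width: 0.024
```

>>> apply_moves([
  [0,-0.002,0,0,0,0,-0.43],
])

```text
time: 6.63
position: [0.4959, -0.0166, 0.0431]
orientation: [0.999, 0.046, 0.001, 0.002]
contact_force: [0.5, -7.1, 1.6]
width: 0.0245
```

>>> apply_moves([
  [0,-0.002,0,0,0,0,-0.43],
])

```text
time: 6.72
position: [0.4958, -0.0159, 0.0431]
orientation: [0.999, 0.046, 0.001, 0.002]
contact_force: [1.1, -6.3, 0.7]
width: 0.0243
```

>>> apply_moves([
  [0,-0.002,0,0,0,0,-0.43],
])

```text
time: 6.8
position: [0.4957, -0.0151, 0.0431]
orientation: [0.999, 0.046, 0.001, 0.002]
contact_force: [0.1, -6.5, 1.6]
width: 0.0242
```

>>> apply_moves([
  [0,-0.002,0,0,0,0,-0.43],
])

```text
time: 6.88
position: [0.4956, -0.0143, 0.0431]
orientation: [0.999, 0.046, 0.001, 0.002]
contact_force: [-0.0, -6.4, 1.6]
width: 0.0244
```

>>> apply_moves([
  [0,-0.002,0,0,0,0,-0.43],
])

```text
time: 6.97
position: [0.4955, -0.0136, 0.0431]
orientation: [0.999, 0.046, 0.0, 0.002]
contact_force: [0.3, -8.0, 1.9]
width: 0.0243
```

>>> apply_moves([
  [0,-0.002,0,0,0,0,-0.43],
])

```text
time: 7.05
position: [0.4955, -0.0136, 0.0431]
orientation: [0.999, 0.046, 0.001, 0.003]
contact_force: [1.3, -7.9, 1.0]
width: 0.0242
```

>>> apply_moves([
  [0,-0.002,0,0,0,0,-0.43],
])

```text
time: 7.13
position: [0.4955, -0.0135, 0.0431]
orientation: [0.999, 0.046, 0.0, 0.003]
contact_force: [1.6, -10.7, 0.9]
width: 0.0243
```

>>> apply_moves([
  [0,-0.002,0,0,0,0,-0.43],
])

```text
time: 7.22
position: [0.4954, -0.0135, 0.0431]
orientation: [0.999, 0.046, 0.0, 0.003]
contact_force: [1.6, -11.1, 1.9]
width: 0.0245
```

>>> apply_moves([
  [0,0.006,0,0,0,0,-0.43],
  [0,0.006,0,0,0,0,-0.2],
  [0,0,0,0,0,0,0],
  [0,0,-0.03,0,0,0,0],
  [0,0,-0.06,0,0,0,0],
  [0,0,-0.07,0,0,0,0],
  [0,0,-0.03,0,0,0,0],
  [0,0,0,0,0,0,0],
])

```text
time: 7.88
position: [0.4982, -0.0115, 0.1224]
orientation: [0.999, 0.048, 0.004, 0.0]
contact_force: [0.0, 0.6, 0.4]
width: 0.0427
```

Run:
```python
from h import *
d=wsnap('w4.png'); s=telemetry.state(); print(s['time'],s['position'],s['orientation'],s['contact_force'],s['width'])
snap('top','top4.png')
a=cv2.imread('pics/top4.png')[155:245,240:400]; cv2.imwrite('pics/top4c.png',cv2.resize(a,None,fx=5,fy=5,interpolation=cv2.INTER_CUBIC))
```

```text
7.9333 [ 0.49664521 -0.01189718  0.12043097] [9.98849127e-01 4.79087949e-02 2.26877114e-03 1.44535232e-04] [-0.53209859  0.06821169  0.04161597] 0.042499529852956394
```

View pics/w4.png

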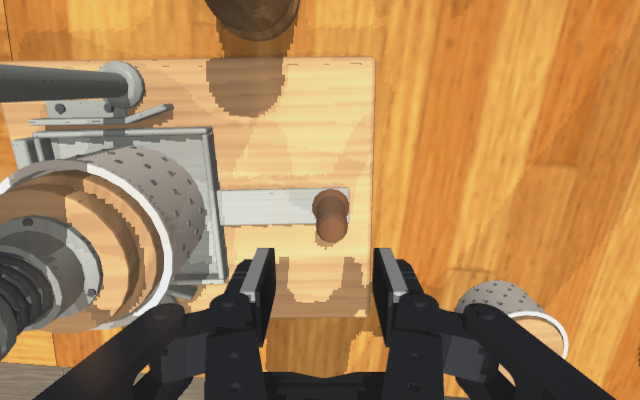

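View pics/top4c.png

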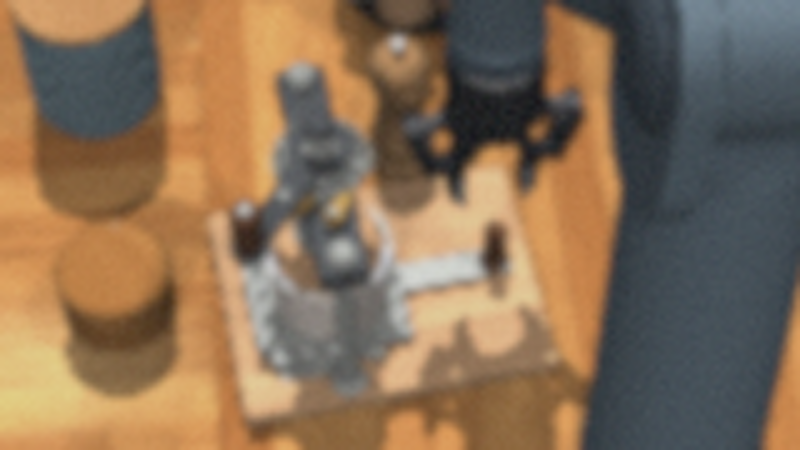

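Run:
```python
from h import *
d=np.load('pics/w4.npy',allow_pickle=True).item()
print(ray(d,332,229,.075),'base FR',ray(d,373,58,.022), ray(d,330,205,.04))
```

```text
[ 0.49666257 -0.01750573  0.075     ] base FR [ 0.59399036 -0.03482174  0.022     ] [ 0.499442   -0.01670201  0.04      ]
```

Run:
```python
from h import *
s=plan([.43,-.02,.36],6.2,8,.05); print(); s=plan([.398,.1715,.34],6.2,8,.05,s)
```

```text
[-0.02, 0.001, -0.075, 0.0, -0.0, -0.001, 0.05]
[-0.02, 0.0, -0.075, 0.0, -0.0, -0.001, 0.05]
[-0.02, 0.0, -0.075, 0.0, -0.0, -0.001, 0.05]
[-0.02, 0.0, -0.075, 0.0, -0.0, -0.001, 0.05]
[-0.02, 0.0, -0.075, 0.0, -0.0, -0.001, 0.05]
[-0.02, 0.0, -0.075, 0.0, -0.0, -0.001, 0.05]
[-0.02, 0.0, -0.075, 0.0, -0.0, -0.001, 0.05]
[-0.021, 0.0, -0.075, 0.0, -0.0, -0.001, 0.05]

[-0.003, -0.061, 0.006, 0.0, 0.0, 0.0, 0.05]
[-0.003, -0.061, 0.006, 0.0, 0.0, 0.0, 0.05]
[-0.003, -0.061, 0.006, 0.0, 0.0, 0.0, 0.05]
[-0.003, -0.061, 0.006, 0.0, 0.0, 0.0, 0.05]
[-0.003, -0.061, 0.006, 0.0, 0.0, 0.0, 0.05]
[-0.003, -0.061, 0.006, 0.0, 0.0, 0.0, 0.05]
[-0.003, -0.061, 0.006, 0.0, 0.0, 0.0, 0.05]
[-0.003, -0.061, 0.006, 0.0, 0.0, 0.0, 0.05]
```

>>> apply_moves([
  [-0.02,0,-0.075,0,0,-0.001,0.1],
  [-0.02,0,-0.075,0,0,-0.001,0.1],
  [-0.02,0,-0.075,0,0,-0.001,0.1],
  [-0.02,0,-0.075,0,0,-0.001,0.1],
  [-0.02,0,-0.075,0,0,-0.001,0.1],
  [-0.02,0,-0.075,0,0,-0.001,0.1],
  [-0.02,0,-0.075,0,0,-0.001,0.1],
  [-0.021,0,-0.075,0,0,-0.001,0.1],
  [-0.003,-0.061,0.006,0,0,0,0.1],
  [-0.003,-0.061,0.006,0,0,0,0.1],
  [-0.003,-0.061,0.006,0,0,0,0.1],
  [-0.003,-0.061,0.006,0,0,0,0.1],
  [-0.003,-0.061,0.006,0,0,0,0.1],
  [-0.003,-0.061,0.006,0,0,0,0.1],
  [-0.003,-0.061,0.006,0,0,0,0.1],
  [-0.003,-0.061,0.006,0,0,0,0.1],
  [0,0,0,0,0,0,0.1],
  [0,0,0,0,0,0,0.1],
  [0,0,0,0,0,0,0.1],
])

```text
time: 9.57
position: [0.4001, 0.1729, 0.338]
orientation: [0.999, 0.053, -0.001, 0.0]
contact_force: [0.4, -1.0, -0.6]
width: 0.0471
```

Run:
```python
from h import *
d=wsnap('w5.png'); s=telemetry.state(); print(s['time'],s['position'],s['orientation'],s['contact_force'],s['width'],np.round(s['joints'],2)); print(proj(d,[.398,.1715,.269]))
```

```text
9.6167 [0.40041157 0.17248718 0.3382176 ] [ 9.98604126e-01  5.28068380e-02 -1.05905476e-03  3.40641108e-04] [ 0.18100958 -0.6366458  -0.76741804] 0.04657139463621225 [ 0.25 -0.11 -0.69  1.91 -0.07  1.32 -1.88]
(np.float64(323.81093371066135), np.float64(215.07470707959789))
```

View pics/w5.png

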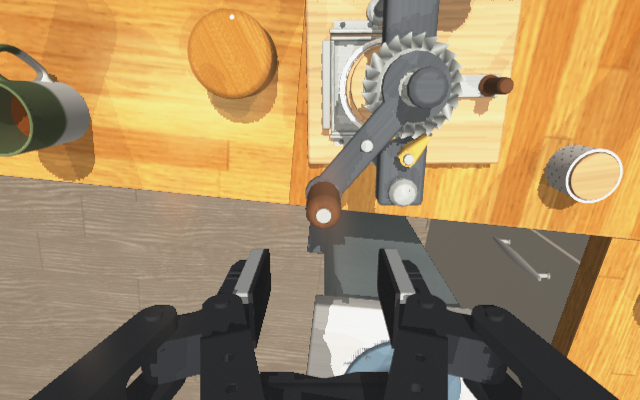

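Run:
```python
from h import *
d=np.load('pics/w5.npy',allow_pickle=True).item()
print(ray(d,324,215,.270), ray(d,429,88,.258), ray(d,322,190,.225))
plan([.398,.171,.229],6.2,8,.1)
```

```text
[0.39843433 0.17142935 0.27      ] [0.48051576 0.11762532 0.258     ] [0.40121529 0.17314317 0.225     ]
[-0.001, 0.0, 0.034, 0.0, 0.0, -0.0, 0.1]
[-0.001, 0.0, 0.034, 0.0, 0.0, -0.0, 0.1]
[-0.001, 0.0, 0.034, 0.0, 0.0, -0.0, 0.1]
[-0.001, 0.0, 0.034, 0.0, 0.0, -0.0, 0.1]
[-0.001, 0.0, 0.034, 0.0, 0.0, -0.0, 0.1]
[-0.001, 0.0, 0.034, 0.0, 0.0, -0.0, 0.1]
[-0.001, 0.0, 0.034, 0.0, 0.0, -0.0, 0.1]
[-0.001, 0.0, 0.034, 0.0, 0.0, -0.0, 0.1]
```

>>> apply_moves([
  [-0.001,0,0.034,0,0,0,0.1],
  [-0.001,0,0.034,0,0,0,0.1],
  [-0.001,0,0.034,0,0,0,0.1],
  [-0.001,0,0.034,0,0,0,0.1],
  [-0.001,0,0.034,0,0,0,0.1],
  [-0.001,0,0.034,0,0,0,0.1],
  [-0.001,0,0.034,0,0,0,0.1],
  [0,0,0.025,0,0,0,0.1],
  [0,0,0,0,0,0,0.1],
  [0,0,0,0,0,0,0.1],
])

```text
time: 10.45
position: [0.3976, 0.1727, 0.2336]
orientation: [0.999, 0.053, -0.001, 0.0]
contact_force: [0.0, -0.3, 1.0]
width: 0.0467
```

>>> apply_moves([
  [0,0,0,0,0,0,-0.6],
  [0,0,0,0,0,0,-1],
  [0,0,0,0,0,0,-1],
  [0,0,0,0,0,0,-1],
])

```text
time: 10.78
position: [0.3988, 0.1738, 0.2353]
orientation: [0.999, 0.054, 0.001, -0.0]
contact_force: [0.1, -0.7, 2.4]
width: 0.0221
```

```bash
cat >> h.py <<'E'
S=np.array([.4815,.1165]); YAW=np.radians(6.2)
def lev(p=None,S=S):
    s=telemetry.state(); p=np.array(s['position'])[:2] if p is None else np.array(p)[:2]; r=p-S; return np.arctan2(-r[0],r[1])-.108, np.hypot(*r)
def arc(f0,f1,n,S=S,ease=True,claw=-1,r=.1):
    s=telemetry.state(); R=Ro.from_quat(s['orientation'])
    u=np.linspace(0,1,n+1); 
    if ease: u=(u+ (u*u*(3-2*u)))/2
    f=f0+(f1-f0)*u; a=f+.108; P=np.c_[S[0]-r*np.sin(a),S[1]+r*np.cos(a),0*a]
    print([np.round(R.inv().apply(P[i+1]-P[i])[:2]/.4,4).tolist()+[0,0,0,0,claw] for i in range(n)])
def tang(fc,phi):
    a=phi+.108; return -(fc[0]*-np.cos(a)+fc[1]*-np.sin(a)), -(fc[0]*-np.sin(a)+fc[1]*np.cos(a))
E
python3 - <<'E'
from h import *
print(lev()); arc(lev()[0],.05,14)
E
```

```text
(np.float64(0.8569077456817283), np.float64(0.10064292720239196))
[[0.0058, -0.0065, 0, 0, 0, 0, -1], [0.0079, -0.0081, 0, 0, 0, 0, -1], [0.0099, -0.0092, 0, 0, 0, 0, -1], [0.0118, -0.0098, 0, 0, 0, 0, -1], [0.0134, -0.0098, 0, 0, 0, 0, -1], [0.0148, -0.0093, 0, 0, 0, 0, -1], [0.0158, -0.0084, 0, 0, 0, 0, -1], [0.0164, -0.0073, 0, 0, 0, 0, -1], [0.0164, -0.006, 0, 0, 0, 0, -1], [0.016, -0.0046, 0, 0, 0, 0, -1], [0.0149, -0.0033, 0, 0, 0, 0, -1], [0.0134, -0.0021, 0, 0, 0, 0, -1], [0.0113, -0.0012, 0, 0, 0, 0, -1], [0.0087, -0.0006, 0, 0, 0, 0, -1]]
```

>>> apply_moves([
  [0.006,-0.0065,0,0,0,0,-1],
  [0.008,-0.008,0,0,0,0,-1],
  [0.01,-0.009,0,0,0,0,-1],
  [0.012,-0.01,0,0,0,0,-1],
])

```text
time: 11.12
position: [0.4117, 0.1892, 0.2352]
orientation: [0.999, 0.054, 0.001, -0.0]
contact_force: [0.2, -0.5, 5.4]
width: 0.0218
```

>>> apply_moves([
  [0.0134,-0.0098,0,0,0,0,-1],
  [0.0148,-0.0093,0,0,0,0,-1],
  [0.0158,-0.0084,0,0,0,0,-1],
  [0.0164,-0.0073,0,0,0,0,-1],
])

```text
time: 11.45
position: [0.4345, 0.2057, 0.2352]
orientation: [0.999, 0.054, 0.001, -0.0]
contact_force: [-0.4, -0.7, 5.7]
width: 0.0221
```

>>> apply_moves([
  [0.0164,-0.006,0,0,0,0,-1],
  [0.016,-0.0046,0,0,0,0,-1],
  [0.015,-0.0033,0,0,0,0,-1],
  [0.0134,-0.0021,0,0,0,0,-1],
  [0.0113,-0.0012,0,0,0,0,-1],
  [0.0087,-0.0006,0,0,0,0,-1],
  [0,0,0,0,0,0,-1],
  [0,0,0,0,0,0,-1],
])

```text
time: 12.12
position: [0.4661, 0.2162, 0.2353]
orientation: [0.999, 0.054, 0.001, -0.001]
contact_force: [0.1, -1.0, 4.9]
width: 0.0221
```

Run:
```python
from h import *
from scipy.optimize import least_squares
P=np.array([(.3988,.1738),(.4117,.1892),(.4345,.2057),(.4661,.2162)])
r=least_squares(lambda c:np.hypot(*(P-c).T)-.1,[.48,.116]); S2=r.x; print(S2,r.fun)
print([lev(p,S2) for p in P])
print(0); arc(lev(None,S2)[0],1.02,16,S2)
```

```text
[0.48132507 0.11736375] [-2.28165148e-05  4.04777452e-05 -2.05989715e-05  2.03932938e-06]
[(np.float64(0.8629794263753376), np.float64(0.09997718348516432)), (np.float64(0.6617683806199867), np.float64(0.10004047774523768)), (np.float64(0.3794191167063536), np.float64(0.09997940102851029)), (np.float64(0.04484193225516121), np.float64(0.1000020393293835))]
0
[[-0.009, 0.0006, 0, 0, 0, 0, -1], [-0.0114, 0.0012, 0, 0, 0, 0, -1], [-0.0135, 0.0021, 0, 0, 0, 0, -1], [-0.0151, 0.0033, 0, 0, 0, 0, -1], [-0.0162, 0.0046, 0, 0, 0, 0, -1], [-0.0168, 0.0061, 0, 0, 0, 0, -1], [-0.017, 0.0076, 0, 0, 0, 0, -1], [-0.0167, 0.009, 0, 0, 0, 0, -1], [-0.016, 0.0103, 0, 0, 0, 0, -1], [-0.0149, 0.0112, 0, 0, 0, 0, -1], [-0.0135, 0.0118, 0, 0, 0, 0, -1], [-0.0119, 0.012, 0, 0, 0, 0, -1], [-0.0101, 0.0116, 0, 0, 0, 0, -1], [-0.0083, 0.0108, 0, 0, 0, 0, -1], [-0.0066, 0.0094, 0, 0, 0, 0, -1], [-0.0048, 0.0076, 0, 0, 0, 0, -1]]
```

>>> apply_moves([
  [-0.009,0.0006,-0.002,0,0,0,-1],
  [-0.0114,0.0012,-0.002,0,0,0,-1],
  [-0.0135,0.0021,0,0,0,0,-1],
  [-0.0151,0.0033,0,0,0,0,-1],
  [-0.0162,0.0046,0,0,0,0,-1],
])

```text
time: 12.53
position: [0.4383, 0.2076, 0.2354]
orientation: [0.999, 0.054, -0.0, 0.0]
contact_force: [1.0, 0.0, -0.5]
width: 0.0221
```

>>> apply_moves([
  [-0.0168,0.0061,0,0,0,0,-1],
  [-0.017,0.0076,0,0,0,0,-1],
  [-0.0167,0.009,0,0,0,0,-1],
  [-0.016,0.0103,0,0,0,0,-1],
  [-0.0149,0.0112,0,0,0,0,-1],
])

```text
time: 12.95
position: [0.4082, 0.1857, 0.2354]
orientation: [0.999, 0.053, 0.0, 0.0]
contact_force: [3.9, -3.1, -3.1]
width: 0.0219
```

>>> apply_moves([
  [-0.0135,0.0118,0,0,0,0,-1],
  [-0.0119,0.012,0,0,0,0,-1],
  [-0.0101,0.0116,0,0,0,0,-1],
  [-0.0083,0.0108,0,0,0,0,-1],
  [-0.0033,0.0047,0,0,0,0,-1],
  [-0.0024,0.0038,0,0,0,0,-1],
  [0,0,0,0,0,0,-1],
])

```text
time: 13.53
position: [0.3916, 0.1619, 0.2354]
orientation: [0.999, 0.053, 0.001, 0.0]
contact_force: [4.8, -2.3, -5.5]
width: 0.0222
```

```bash
sed -i 's/^S=np.array.*;/S=np.array([.4813,.1174]);/' h.py
python3 - <<'E'
from h import *
s=telemetry.state();l=lev();print(l,tang(s['contact_force'],l[0]),s['contact_force'],s['time'])
arc(l[0],.05,12)
E
```

```text
(np.float64(1.002556125545137), np.float64(0.1001118609075684)) (np.float64(0.09463569996052446), np.float64(5.290930372427538)) [ 4.78242074 -2.26524878 -5.49259249] 13.5333
[[0.0068, -0.0102, 0, 0, 0, 0, -1], [0.0099, -0.0131, 0, 0, 0, 0, -1], [0.013, -0.0148, 0, 0, 0, 0, -1], [0.016, -0.0154, 0, 0, 0, 0, -1], [0.0186, -0.0149, 0, 0, 0, 0, -1], [0.0207, -0.0135, 0, 0, 0, 0, -1], [0.0219, -0.0114, 0, 0, 0, 0, -1], [0.0221, -0.0089, 0, 0, 0, 0, -1], [0.0213, -0.0063, 0, 0, 0, 0, -1], [0.0193, -0.004, 0, 0, 0, 0, -1], [0.0163, -0.0022, 0, 0, 0, 0, -1], [0.0122, -0.0009, 0, 0, 0, 0, -1]]
```

>>> apply_moves([
  [0.009,-0.009,0.002,0,0,0,-1],
  [0.012,-0.012,0,0,0,0,-1],
  [0.013,-0.0148,0,0,0,0,-1],
  [0.016,-0.0154,0,0,0,0,-1],
  [0.0186,-0.0149,0,0,0,0,-1],
  [0.0207,-0.0135,0,0,0,0,-1],
  [0.0219,-0.0114,0,0,0,0,-1],
  [0.0221,-0.0089,0,0,0,0,-1],
  [0.0213,-0.0063,0,0,0,0,-1],
  [0.0193,-0.004,0,0,0,0,-1],
  [0.0163,-0.0022,0,0,0,0,-1],
  [0.0122,-0.0009,0,0,0,0,-1],
  [0,0,0,0,0,0,-1],
])

```text
time: 14.62
position: [0.4689, 0.2166, 0.2353]
orientation: [0.999, 0.053, 0.0, -0.0]
contact_force: [0.7, -3.0, 5.0]
width: 0.022
```

Run:
```python
from h import *
s=telemetry.state();l=lev();print(l,tang(s['contact_force'],l[0]),s['contact_force'],s['time'])
arc(l[0],1.0,20)
```

```text
(np.float64(0.015964077551639172), np.float64(0.09997818984691752)) (np.float64(0.32553234083505783), np.float64(3.1012379480094268)) [ 0.70649253 -3.0371889   4.9961731 ] 14.6167
[[-0.007, 0.0002, 0, 0, 0, 0, -1], [-0.0087, 0.0006, 0, 0, 0, 0, -1], [-0.0101, 0.001, 0, 0, 0, 0, -1], [-0.0113, 0.0017, 0, 0, 0, 0, -1], [-0.0123, 0.0024, 0, 0, 0, 0, -1], [-0.0131, 0.0033, 0, 0, 0, 0, -1], [-0.0136, 0.0042, 0, 0, 0, 0, -1], [-0.0138, 0.0052, 0, 0, 0, 0, -1], [-0.0139, 0.0062, 0, 0, 0, 0, -1], [-0.0136, 0.0071, 0, 0, 0, 0, -1], [-0.0132, 0.0079, 0, 0, 0, 0, -1], [-0.0125, 0.0086, 0, 0, 0, 0, -1], [-0.0117, 0.0091, 0, 0, 0, 0, -1], [-0.0107, 0.0094, 0, 0, 0, 0, -1], [-0.0096, 0.0094, 0, 0, 0, 0, -1], [-0.0085, 0.0093, 0, 0, 0, 0, -1], [-0.0073, 0.0088, 0, 0, 0, 0, -1], [-0.0062, 0.0081, 0, 0, 0, 0, -1], [-0.005, 0.0071, 0, 0, 0, 0, -1], [-0.0039, 0.0059, 0, 0, 0, 0, -1]]
```

>>> apply_moves([
  [-0.007,0.002,-0.001,0,0,0,-1],
  [-0.0087,0.002,-0.001,0,0,0,-1],
  [-0.0101,0.001,0,0,0,0,-1],
  [-0.0113,0.0017,0,0,0,0,-1],
  [-0.0123,0.0024,0,0,0,0,-1],
  [-0.0131,0.0033,0,0,0,0,-1],
])

```text
time: 15.12
position: [0.4417, 0.2092, 0.2354]
orientation: [0.999, 0.054, -0.0, -0.0]
contact_force: [1.2, -0.6, 1.7]
width: 0.0217
```

>>> apply_moves([
  [-0.0136,0.0042,0,0,0,0,-1],
  [-0.0138,0.0052,0,0,0,0,-1],
  [-0.0139,0.0062,0,0,0,0,-1],
])

```text
time: 15.37
position: [0.4261, 0.2007, 0.2354]
orientation: [0.999, 0.054, -0.0, 0.0]
contact_force: [1.8, -0.3, -0.4]
width: 0.0219
```

>>> apply_moves([
  [-0.0136,0.0071,0,0,0,0,-1],
  [-0.0132,0.0079,0,0,0,0,-1],
  [-0.0125,0.0086,0,0,0,0,-1],
])

```text
time: 15.62
position: [0.4118, 0.1894, 0.2354]
orientation: [0.999, 0.054, 0.0, 0.0]
contact_force: [3.1, -0.2, -2.3]
width: 0.0219
```

>>> apply_moves([
  [-0.0117,0.0091,0,0,0,0,-1],
  [-0.0107,0.0094,0,0,0,0,-1],
  [-0.0096,0.0094,0,0,0,0,-1],
])

```text
time: 15.87
position: [0.4008, 0.1769, 0.2354]
orientation: [0.999, 0.053, 0.001, -0.0]
contact_force: [4.9, -0.9, -5.1]
width: 0.0217
```

>>> apply_moves([
  [-0.0085,0.0093,0,0,0,0,-1],
  [-0.0073,0.0088,0,0,0,0,-1],
  [-0.0062,0.0081,0,0,0,0,-1],
  [-0.005,0.0071,0,0,0,0,-1],
])

```text
time: 16.2
position: [0.3922, 0.163, 0.2355]
orientation: [0.999, 0.053, 0.001, -0.001]
contact_force: [7.6, 0.0, -7.7]
width: 0.0222
```

```bash
cat >> h.py <<'E'
def rep(rows):
    for p,f in rows: l=lev(p); print('phi %.3f r %.4f tang %.1f rad %.1f'%(*l,*tang(f,l[0])))
E
python3 - <<'E'
from h import *
s=telemetry.state();l=lev();print(l,tang(s['contact_force'],l[0]),s['contact_force'],s['time'])
E
```

```text
(np.float64(0.9899870320112883), np.float64(0.10011166003672156)) (np.float64(3.4639363181754077), np.float64(6.747714196470332)) [ 7.58487831  0.01108047 -7.72744086] 16.2
```

Run:
```python
from h import *
rep([((.4417,.2092),(1.2,-.6)),((.4261,.2007),(1.8,-.3)),((.4118,.1894),(3.1,-.2)),((.4008,.1769),(4.9,-.9)),((.3922,.163),(7.6,0))])
arc(lev()[0],.03,12)
```

```text
phi 0.299 r 0.1000 tang 0.9 rad 1.0
phi 0.477 r 0.0999 tang 1.3 rad 1.2
phi 0.660 r 0.1001 tang 2.1 rad 2.3
phi 0.826 r 0.1001 tang 2.2 rad 4.5
phi 0.990 r 0.1001 tang 3.5 rad 6.8
[[0.007, -0.0102, 0, 0, 0, 0, -1], [0.0102, -0.013, 0, 0, 0, 0, -1], [0.0133, -0.0147, 0, 0, 0, 0, -1], [0.0163, -0.0153, 0, 0, 0, 0, -1], [0.019, -0.0147, 0, 0, 0, 0, -1], [0.021, -0.0132, 0, 0, 0, 0, -1], [0.0223, -0.0111, 0, 0, 0, 0, -1], [0.0224, -0.0085, 0, 0, 0, 0, -1], [0.0215, -0.006, 0, 0, 0, 0, -1], [0.0195, -0.0037, 0, 0, 0, 0, -1], [0.0164, -0.0019, 0, 0, 0, 0, -1], [0.0123, -0.0007, 0, 0, 0, 0, -1]]
```

>>> apply_moves([
  [0.01,-0.009,0.002,0,0,0,-1],
  [0.012,-0.012,0.002,0,0,0,-1],
  [0.0133,-0.0142,0,0,0,0,-1],
  [0.0163,-0.0153,0,0,0,0,-1],
  [0.019,-0.0147,0,0,0,0,-1],
  [0.021,-0.0132,0,0,0,0,-1],
  [0.0223,-0.0111,0,0,0,0,-1],
  [0.0224,-0.0085,0,0,0,0,-1],
  [0.0215,-0.006,0,0,0,0,-1],
  [0.0195,-0.0037,0,0,0,0,-1],
  [0.0164,-0.0019,0,0,0,0,-1],
  [0.0093,-0.0007,0,0,0,0,-1],
  [0,0,0,0,0,0,-1],
])

```text
time: 17.28
position: [0.4692, 0.2166, 0.2353]
orientation: [0.999, 0.054, 0.001, -0.0]
contact_force: [0.2, -1.3, 5.8]
width: 0.0223
```

Run:
```python
from h import *
s=telemetry.state();rep([(s['position'],s['contact_force'])]);print(s['contact_force'],s['time'])
arc(lev()[0],1.0,20,ease=False)
```

```text
phi 0.014 r 0.1000 tang 0.0 rad 1.3
[ 0.16649002 -1.25124254  5.81094115] 17.2833
[[-0.0123, 0.0005, 0, 0, 0, 0, -1], [-0.0123, 0.0011, 0, 0, 0, 0, -1], [-0.0122, 0.0017, 0, 0, 0, 0, -1], [-0.0121, 0.0023, 0, 0, 0, 0, -1], [-0.012, 0.0029, 0, 0, 0, 0, -1], [-0.0118, 0.0035, 0, 0, 0, 0, -1], [-0.0116, 0.0041, 0, 0, 0, 0, -1], [-0.0114, 0.0046, 0, 0, 0, 0, -1], [-0.0112, 0.0052, 0, 0, 0, 0, -1], [-0.0109, 0.0057, 0, 0, 0, 0, -1], [-0.0106, 0.0063, 0, 0, 0, 0, -1], [-0.0103, 0.0068, 0, 0, 0, 0, -1], [-0.01, 0.0073, 0, 0, 0, 0, -1], [-0.0096, 0.0078, 0, 0, 0, 0, -1], [-0.0092, 0.0082, 0, 0, 0, 0, -1], [-0.0088, 0.0087, 0, 0, 0, 0, -1], [-0.0083, 0.0091, 0, 0, 0, 0, -1], [-0.0079, 0.0095, 0, 0, 0, 0, -1], [-0.0074, 0.0099, 0, 0, 0, 0, -1], [-0.0069, 0.0102, 0, 0, 0, 0, -1]]
```

>>> apply_moves([
  [-0.0123,0.0008,0,0,0,0,-1],
  [-0.0123,0.0012,0,0,0,0,-1],
])

```text
time: 17.45
position: [0.4588, 0.2148, 0.2352]
orientation: [0.999, 0.054, 0.001, -0.0]
contact_force: [0.4, -1.0, 5.8]
width: 0.0219
```

>>> apply_moves([
  [-0.0122,0.002,0,0,0,0,-1],
  [-0.0121,0.0025,0,0,0,0,-1],
])

```text
time: 17.62
position: [0.4489, 0.2119, 0.2352]
orientation: [0.999, 0.054, 0.001, -0.0]
contact_force: [0.4, -1.0, 5.7]
width: 0.0221
```

>>> apply_moves([
  [-0.012,0.003,0,0,0,0,-1],
  [-0.0118,0.0036,0,0,0,0,-1],
])

```text
time: 17.78
position: [0.4402, 0.2085, 0.2353]
orientation: [0.999, 0.054, 0.002, -0.001]
contact_force: [2.4, -0.8, 4.4]
width: 0.0213
```

>>> apply_moves([
  [-0.0116,0.0042,0,0,0,0,-1],
  [-0.0112,0.0048,0,0,0,0,-1],
])

```text
time: 17.95
position: [0.4314, 0.204, 0.2352]
orientation: [0.999, 0.054, 0.002, -0.001]
contact_force: [3.6, 0.7, 6.3]
width: 0.022
```

>>> apply_moves([
  [-0.011,0.0052,0,0,0,0,-1],
  [-0.0108,0.0057,0,0,0,0,-1],
])

```text
time: 18.12
position: [0.4233, 0.1988, 0.2352]
orientation: [0.999, 0.054, 0.002, -0.001]
contact_force: [4.9, 1.5, 4.7]
width: 0.0223
```

>>> apply_moves([
  [-0.0104,0.0063,0,0,0,0,-1],
  [-0.01,0.0068,0,0,0,0,-1],
])

```text
time: 18.28
position: [0.4157, 0.1929, 0.2352]
orientation: [0.999, 0.054, 0.002, -0.001]
contact_force: [3.6, 2.2, 4.6]
width: 0.0218
```

Run:
```python
from h import *
rep([((.4588,.2148),(.4,-1)),((.4489,.2119),(.4,-1)),((.4402,.2085),(2.4,-.8)),((.4314,.204),(3.6,.7)),((.4233,.1988),(4.9,1.5)),((.4157,.1929),(3.6,2.2))])
arc(lev()[0],1.0,9,ease=False)
```

```text
phi 0.119 r 0.1000 tang 0.2 rad 1.1
phi 0.222 r 0.0999 tang 0.1 rad 1.1
phi 0.316 r 0.0999 tang 1.9 rad 1.7
phi 0.415 r 0.0999 tang 3.5 rad 1.2
phi 0.511 r 0.0999 tang 4.9 rad 1.6
phi 0.607 r 0.1000 tang 4.2 rad 0.7
[[-0.0088, 0.0064, 0, 0, 0, 0, -1], [-0.0085, 0.0068, 0, 0, 0, 0, -1], [-0.0082, 0.0072, 0, 0, 0, 0, -1], [-0.0079, 0.0075, 0, 0, 0, 0, -1], [-0.0076, 0.0078, 0, 0, 0, 0, -1], [-0.0072, 0.0082, 0, 0, 0, 0, -1], [-0.0069, 0.0085, 0, 0, 0, 0, -1], [-0.0065, 0.0088, 0, 0, 0, 0, -1], [-0.0061, 0.009, 0, 0, 0, 0, -1]]
```

>>> apply_moves([
  [-0.0088,0.0064,0,0,0,0,-1],
  [-0.0085,0.0068,0,0,0,0,-1],
])

```text
time: 18.45
position: [0.4094, 0.1869, 0.2352]
orientation: [0.999, 0.054, 0.002, -0.001]
contact_force: [4.8, 1.9, 6.2]
width: 0.0224
```

>>> apply_moves([
  [-0.0082,0.0072,0,0,0,0,-1],
  [-0.0079,0.0075,0,0,0,0,-1],
])

```text
time: 18.62
position: [0.4037, 0.1806, 0.2352]
orientation: [0.999, 0.054, 0.002, -0.002]
contact_force: [4.6, 3.1, 5.8]
width: 0.0217
```

>>> apply_moves([
  [-0.0076,0.0078,0,0,0,0,-1],
  [-0.0072,0.0082,0,0,0,0,-1],
])

```text
time: 18.78
position: [0.3987, 0.1738, 0.2353]
orientation: [0.999, 0.054, 0.002, -0.002]
contact_force: [5.0, 3.8, 3.3]
width: 0.0219
```

>>> apply_moves([
  [-0.0069,0.0085,0,0,0,0,-1],
  [-0.0065,0.0088,0,0,0,0,-1],
])

```text
time: 18.95
position: [0.3942, 0.1667, 0.2352]
orientation: [0.999, 0.054, 0.003, -0.002]
contact_force: [5.2, 3.3, 4.1]
width: 0.022
```

Run:
```python
from h import *
s=telemetry.state();rep([(s['position'],s['contact_force'])]);print(s['contact_force'],s['time'])
```

```text
phi 0.948 r 0.1001 tang 5.4 rad 2.9
[5.17414692 3.274011   4.11067256] 18.95
```

>>> apply_moves([
  [-0.005,0.0088,0,0,0,0,-1],
  [0,0,0,0,0,0,-1],
])

```text
time: 19.12
position: [0.3921, 0.1627, 0.2352]
orientation: [0.999, 0.054, 0.002, -0.002]
contact_force: [4.2, 3.4, 5.0]
width: 0.0222
```

>>> apply_moves([
  [-0.003,0.0055,0,0,0,0,-1],
  [0,0,0,0,0,0,-1],
])

```text
time: 19.28
position: [0.3916, 0.1617, 0.2353]
orientation: [0.999, 0.054, 0.003, -0.003]
contact_force: [4.7, 6.0, 3.1]
width: 0.0221
```

Run:
```python
from h import *
s=telemetry.state();rep([((.4094,.1869),(4.8,1.9)),((.4037,.1806),(4.6,3.1)),((.3987,.1738),(5,3.8)),(s['position'],s['contact_force'])]);print(s['contact_force'],s['time'])
```

```text
phi 0.694 r 0.1000 tang 4.7 rad 2.1
phi 0.779 r 0.1001 tang 5.3 rad 1.6
phi 0.864 r 0.1000 tang 6.0 rad 2.0
phi 1.004 r 0.1000 tang 7.5 rad 1.5
[4.67010058 6.04397045 3.09853121] 19.2833
```

Run:
```python
from h import *
arc(lev()[0],.0,12)
```

```text
[[0.0072, -0.0107, 0, 0, 0, 0, -1], [0.0105, -0.0137, 0, 0, 0, 0, -1], [0.0138, -0.0155, 0, 0, 0, 0, -1], [0.0171, -0.016, 0, 0, 0, 0, -1], [0.0199, -0.0153, 0, 0, 0, 0, -1], [0.0221, -0.0137, 0, 0, 0, 0, -1], [0.0234, -0.0113, 0, 0, 0, 0, -1], [0.0236, -0.0086, 0, 0, 0, 0, -1], [0.0227, -0.0058, 0, 0, 0, 0, -1], [0.0205, -0.0034, 0, 0, 0, 0, -1], [0.0172, -0.0015, 0, 0, 0, 0, -1], [0.0129, -0.0003, 0, 0, 0, 0, -1]]
```

>>> apply_moves([
  [0.0085,-0.014,0,0,0,0,-1],
  [0.0115,-0.0165,0,0,0,0,-1],
  [0.0145,-0.0155,0,0,0,0,-1],
  [0.0171,-0.016,0,0,0,0,-1],
  [0.0199,-0.0153,0,0,0,0,-1],
  [0.0221,-0.0137,0,0,0,0,-1],
  [0.0234,-0.0113,0,0,0,0,-1],
  [0.0236,-0.0086,0,0,0,0,-1],
  [0.0227,-0.0058,0,0,0,0,-1],
  [0.0205,-0.0034,0,0,0,0,-1],
  [0.0172,-0.0015,0,0,0,0,-1],
  [0.0129,-0.0003,0,0,0,0,-1],
  [0,0,0,0,0,0,-1],
  [0,0,0,0,0,0,-1],
])

```text
time: 20.45
position: [0.4698, 0.2167, 0.2352]
orientation: [0.999, 0.054, -0.0, 0.0]
contact_force: [0.0, 0.2, 9.5]
width: 0.0217
```

Run:
```python
from h import *
s=telemetry.state();rep([(s['position'],s['contact_force'])]);print(s['contact_force'],s['time'])
arc(lev()[0],.2,4,ease=False)
arc(.2,1,24,ease=False)
```

```text
phi 0.007 r 0.0999 tang 0.1 rad -0.2
[0.04000085 0.21112556 9.50782261] 20.45
[[-0.0121, 0.0004, 0, 0, 0, 0, -1], [-0.012, 0.001, 0, 0, 0, 0, -1], [-0.012, 0.0015, 0, 0, 0, 0, -1], [-0.0119, 0.0021, 0, 0, 0, 0, -1]]
[[-0.0081, 0.0018, 0, 0, 0, 0, -1], [-0.0081, 0.0021, 0, 0, 0, 0, -1], [-0.008, 0.0023, 0, 0, 0, 0, -1], [-0.0079, 0.0026, 0, 0, 0, 0, -1], [-0.0078, 0.0029, 0, 0, 0, 0, -1], [-0.0077, 0.0031, 0, 0, 0, 0, -1], [-0.0076, 0.0034, 0, 0, 0, 0, -1], [-0.0075, 0.0036, 0, 0, 0, 0, -1], [-0.0074, 0.0039, 0, 0, 0, 0, -1], [-0.0072, 0.0041, 0, 0, 0, 0, -1], [-0.0071, 0.0044, 0, 0, 0, 0, -1], [-0.007, 0.0046, 0, 0, 0, 0, -1], [-0.0068, 0.0048, 0, 0, 0, 0, -1], [-0.0066, 0.005, 0, 0, 0, 0, -1], [-0.0065, 0.0053, 0, 0, 0, 0, -1], [-0.0063, 0.0055, 0, 0, 0, 0, -1], [-0.0061, 0.0057, 0, 0, 0, 0, -1], [-0.0059, 0.0059, 0, 0, 0, 0, -1], [-0.0057, 0.0061, 0, 0, 0, 0, -1], [-0.0055, 0.0063, 0, 0, 0, 0, -1], [-0.0053, 0.0064, 0, 0, 0, 0, -1], [-0.0051, 0.0066, 0, 0, 0, 0, -1], [-0.0048, 0.0068, 0, 0, 0, 0, -1], [-0.0046, 0.0069, 0, 0, 0, 0, -1]]
```

>>> apply_moves([
  [-0.0121,0.0004,-0.001,0,0,0,-1],
  [-0.012,0.001,-0.001,0,0,0,-1],
  [-0.012,0.0015,-0.001,0,0,0,-1],
  [-0.0119,0.0021,0,0,0,0,-1],
])

```text
time: 20.78
position: [0.4496, 0.2121, 0.2352]
orientation: [0.999, 0.054, -0.001, 0.0]
contact_force: [0.6, -0.3, 5.9]
width: 0.022
```

>>> apply_moves([
  [-0.0081,0.0018,0,0,0,0,-1],
])

```text
time: 20.87
position: [0.4463, 0.211, 0.2353]
orientation: [0.999, 0.054, -0.001, 0.0]
contact_force: [1.3, 0.4, 5.5]
width: 0.0219
```

>>> apply_moves([
  [-0.0081,0.0021,0,0,0,0,-1],
])

```text
time: 20.95
position: [0.4441, 0.2102, 0.2353]
orientation: [0.999, 0.054, -0.0, -0.0]
contact_force: [3.7, 1.6, 3.2]
width: 0.0221
```

>>> apply_moves([
  [-0.008,0.0023,0,0,0,0,-1],
])

```text
time: 21.03
position: [0.4419, 0.2092, 0.2353]
orientation: [0.999, 0.054, 0.001, -0.001]
contact_force: [4.8, 2.5, 0.8]
width: 0.0222
```

>>> apply_moves([
  [-0.0079,0.0026,0,0,0,0,-1],
])

```text
time: 21.12
position: [0.4391, 0.208, 0.2354]
orientation: [0.999, 0.054, 0.001, -0.001]
contact_force: [5.5, 4.0, 1.6]
width: 0.0221
```

>>> apply_moves([
  [-0.0078,0.0029,0,0,0,0,-1],
])

```text
time: 21.2
position: [0.4362, 0.2066, 0.2354]
orientation: [0.999, 0.054, 0.001, -0.001]
contact_force: [5.3, 4.2, 1.6]
width: 0.022
```

>>> apply_moves([
  [-0.0077,0.0031,0,0,0,0,-1],
])

```text
time: 21.28
position: [0.4334, 0.2051, 0.2354]
orientation: [0.999, 0.054, 0.001, -0.001]
contact_force: [5.4, 3.6, 0.8]
width: 0.0219
```

>>> apply_moves([
  [-0.0076,0.0034,0,0,0,0,-1],
])

```text
time: 21.37
position: [0.4306, 0.2035, 0.2354]
orientation: [0.999, 0.054, 0.001, -0.001]
contact_force: [4.8, 2.6, 1.5]
width: 0.0223
```

>>> apply_moves([
  [-0.0075,0.0036,0,0,0,0,-1],
])

```text
time: 21.45
position: [0.4278, 0.2018, 0.2354]
orientation: [0.999, 0.054, 0.001, -0.001]
contact_force: [5.7, 3.2, 1.3]
width: 0.0216
```

Run:
```python
from h import *
rep([((.4496,.2121),(.6,-.3)),((.4463,.211),(1.3,.4)),((.4441,.2102),(3.7,1.6)),((.4419,.2092),(4.8,2.5)),((.4391,.208),(5.5,4.0)),((.4362,.2066),(5.3,4.2)),((.4334,.2051),(5.4,3.6)),((.4306,.2035),(4.8,2.6)),((.4278,.2018),(5.7,3.2))])
arc(lev()[0],.8,10,ease=False)
```

```text
phi 0.215 r 0.0999 tang 0.5 rad 0.5
phi 0.250 r 0.0999 tang 1.4 rad 0.1
phi 0.273 r 0.1000 tang 4.0 rad -0.1
phi 0.297 r 0.0999 tang 5.4 rad -0.4
phi 0.328 r 0.0999 tang 6.7 rad -1.3
phi 0.360 r 0.1000 tang 6.6 rad -1.4
phi 0.392 r 0.0999 tang 6.5 rad -0.6
phi 0.424 r 0.0999 tang 5.5 rad 0.2
phi 0.457 r 0.0999 tang 6.5 rad 0.3
[[-0.0076, 0.0039, 0, 0, 0, 0, -1], [-0.0075, 0.0042, 0, 0, 0, 0, -1], [-0.0073, 0.0044, 0, 0, 0, 0, -1], [-0.0072, 0.0047, 0, 0, 0, 0, -1], [-0.007, 0.0049, 0, 0, 0, 0, -1], [-0.0068, 0.0052, 0, 0, 0, 0, -1], [-0.0067, 0.0054, 0, 0, 0, 0, -1], [-0.0065, 0.0056, 0, 0, 0, 0, -1], [-0.0063, 0.0058, 0, 0, 0, 0, -1], [-0.0061, 0.0061, 0, 0, 0, 0, -1]]
```

>>> apply_moves([
  [-0.0076,0.0041,0,0,0,0,-1],
  [-0.0075,0.0042,0,0,0,0,-1],
])

```text
time: 21.62
position: [0.4223, 0.1981, 0.2354]
orientation: [0.999, 0.054, 0.002, -0.002]
contact_force: [6.5, 4.4, 0.2]
width: 0.0219
```

>>> apply_moves([
  [-0.0073,0.0046,0,0,0,0,-1],
])

```text
time: 21.7
position: [0.4196, 0.196, 0.2354]
orientation: [0.999, 0.054, 0.002, -0.002]
contact_force: [6.5, 4.2, 0.2]
width: 0.0217
```

>>> apply_moves([
  [-0.0072,0.0048,0,0,0,0,-1],
])

```text
time: 21.78
position: [0.4169, 0.1939, 0.2354]
orientation: [0.999, 0.054, 0.002, -0.002]
contact_force: [5.1, 4.9, 1.1]
width: 0.0219
```

>>> apply_moves([
  [-0.007,0.005,0,0,0,0,-1],
])

```text
time: 21.87
position: [0.4144, 0.1917, 0.2354]
orientation: [0.999, 0.054, 0.002, -0.002]
contact_force: [5.4, 4.4, 0.1]
width: 0.0219
```

>>> apply_moves([
  [-0.0068,0.0052,0,0,0,0,-1],
])

```text
time: 21.95
position: [0.4119, 0.1895, 0.2354]
orientation: [0.999, 0.054, 0.002, -0.002]
contact_force: [6.7, 3.8, 0.0]
width: 0.0223
```

>>> apply_moves([
  [-0.0067,0.0055,0,0,0,0,-1],
])

```text
time: 22.03
position: [0.4095, 0.1871, 0.2354]
orientation: [0.999, 0.054, 0.002, -0.002]
contact_force: [6.9, 5.6, 0.0]
width: 0.0221
```

>>> apply_moves([
  [-0.0065,0.0056,0,0,0,0,-1],
])

```text
time: 22.12
position: [0.4073, 0.1847, 0.2354]
orientation: [0.999, 0.054, 0.002, -0.002]
contact_force: [6.9, 5.1, -0.9]
width: 0.0216
```

>>> apply_moves([
  [-0.0063,0.0058,0,0,0,0,-1],
])

```text
time: 22.2
position: [0.4051, 0.1822, 0.2354]
orientation: [0.999, 0.054, 0.002, -0.002]
contact_force: [6.1, 5.0, 0.0]
width: 0.0218
```

>>> apply_moves([
  [-0.0061,0.0061,0,0,0,0,-1],
])

```text
time: 22.28
position: [0.403, 0.1796, 0.2354]
orientation: [0.999, 0.054, 0.002, -0.002]
contact_force: [7.4, 5.6, -1.4]
width: 0.0221
```

>>> apply_moves([
  [-0.0058,0.0061,0,0,0,0,-1],
])

```text
time: 22.37
position: [0.401, 0.1771, 0.2354]
orientation: [0.999, 0.054, 0.002, -0.002]
contact_force: [7.3, 5.1, -1.6]
width: 0.0218
```

Run:
```python
from h import *
D=[((.4391,.208),(5.5,4.0)),((.4362,.2066),(5.3,4.2)),((.4334,.2051),(5.4,3.6)),((.4306,.2035),(4.8,2.6)),((.4278,.2018),(5.7,3.2)),
((.4223,.1981),(6.5,4.4)),((.4196,.196),(6.5,4.2)),((.4169,.1939),(5.1,4.9)),((.4144,.1917),(5.4,4.4)),((.4119,.1895),(6.7,3.8)),((.4095,.1871),(6.9,5.6)),((.4073,.1847),(6.9,5.1)),((.4051,.1822),(6.1,5)),((.403,.1796),(7.4,5.6)),((.401,.1771),(7.3,5.1))]
rep(D)
x=[lev(p)[0] for p,f in D]; y=[tang(f,lev(p)[0])[0] for p,f in D]; print(np.polyfit(x,y,1), np.mean(np.array(y)-1.44/.262*np.array(x))+1.44/.262*np.array([.255,.517,.779]))
s=telemetry.state();rep([(s['position'],s['contact_force'])])
```

```text
phi 0.328 r 0.0999 tang 6.7 rad -1.3
phi 0.360 r 0.1000 tang 6.6 rad -1.4
phi 0.392 r 0.0999 tang 6.5 rad -0.6
phi 0.424 r 0.0999 tang 5.5 rad 0.2
phi 0.457 r 0.0999 tang 6.5 rad 0.3
phi 0.523 r 0.1000 tang 7.8 rad 0.3
phi 0.558 r 0.0999 tang 7.7 rad 0.7
phi 0.592 r 0.1000 tang 7.1 rad -0.5
phi 0.625 r 0.1000 tang 7.0 rad 0.3
phi 0.658 r 0.1001 tang 7.5 rad 1.9
phi 0.692 r 0.1001 tang 8.8 rad 1.1
phi 0.725 r 0.1000 tang 8.4 rad 1.7
phi 0.758 r 0.1000 tang 7.8 rad 1.4
phi 0.791 r 0.1000 tang 9.0 rad 2.3
phi 0.823 r 0.1001 tang 8.4 rad 2.8
[5.02835614 4.49523504] [5.62520202 7.06520202 8.50520202]
phi 0.824 r 0.1000 tang 8.5 rad 2.8
```

Run:
```python
from h import *
arc(lev()[0],.1,9)
arc(.1,.24,4,ease=False);arc(.24,.56,16,ease=False)
```

```text
[[0.0092, -0.0094, 0, 0, 0, 0, -1], [0.0136, -0.0123, 0, 0, 0, 0, -1], [0.0175, -0.0134, 0, 0, 0, 0, -1], [0.0206, -0.0129, 0, 0, 0, 0, -1], [0.0224, -0.0112, 0, 0, 0, 0, -1], [0.0227, -0.0086, 0, 0, 0, 0, -1], [0.0213, -0.0059, 0, 0, 0, 0, -1], [0.018, -0.0035, 0, 0, 0, 0, -1], [0.0131, -0.0017, 0, 0, 0, 0, -1]]
[[-0.0087, 0.001, 0, 0, 0, 0, -1], [-0.0086, 0.0013, 0, 0, 0, 0, -1], [-0.0086, 0.0016, 0, 0, 0, 0, -1], [-0.0085, 0.0019, 0, 0, 0, 0, -1]]
[[-0.0048, 0.0012, 0, 0, 0, 0, -1], [-0.0048, 0.0013, 0, 0, 0, 0, -1], [-0.0048, 0.0014, 0, 0, 0, 0, -1], [-0.0048, 0.0015, 0, 0, 0, 0, -1], [-0.0047, 0.0016, 0, 0, 0, 0, -1], [-0.0047, 0.0017, 0, 0, 0, 0, -1], [-0.0047, 0.0018, 0, 0, 0, 0, -1], [-0.0046, 0.0019, 0, 0, 0, 0, -1], [-0.0046, 0.002, 0, 0, 0, 0, -1], [-0.0045, 0.0021, 0, 0, 0, 0, -1], [-0.0045, 0.0022, 0, 0, 0, 0, -1], [-0.0045, 0.0023, 0, 0, 0, 0, -1], [-0.0044, 0.0024, 0, 0, 0, 0, -1], [-0.0044, 0.0024, 0, 0, 0, 0, -1], [-0.0043, 0.0025, 0, 0, 0, 0, -1], [-0.0043, 0.0026, 0, 0, 0, 0, -1]]
```

>>> apply_moves([
  [0.0115,-0.0105,0.001,0,0,0,-1],
  [0.0165,-0.0143,0.001,0,0,0,-1],
  [0.02,-0.0144,0,0,0,0,-1],
  [0.0206,-0.0129,0,0,0,0,-1],
  [0.0224,-0.0112,0,0,0,0,-1],
  [0.0227,-0.0086,0,0,0,0,-1],
  [0.0213,-0.0059,0,0,0,0,-1],
  [0.018,-0.0035,0,0,0,0,-1],
  [0.0131,-0.0017,0,0,0,0,-1],
  [0,0,0,0,0,0,-1],
  [0,0,0,0,0,0,-1],
])

```text
time: 23.28
position: [0.4624, 0.2155, 0.2352]
orientation: [0.999, 0.054, -0.001, 0.0]
contact_force: [1.4, 1.0, 9.3]
width: 0.0221
```

Run:
```python
from h import *
s=telemetry.state();rep([(s['position'],s['contact_force'])]);print(s['contact_force'],s['time'])
```

```text
phi 0.082 r 0.0999 tang 1.5 rad -0.7
[1.3856593  0.95675586 9.34984167] 23.2833
```

>>> apply_moves([
  [-0.0095,0.0007,-0.001,0,0,0,-1],
  [-0.0095,0.001,-0.001,0,0,0,-1],
  [-0.0095,0.0015,-0.001,0,0,0,-1],
  [-0.0085,0.0019,0,0,0,0,-1],
])

```text
time: 23.62
position: [0.4467, 0.2111, 0.2353]
orientation: [0.999, 0.054, -0.002, 0.001]
contact_force: [1.3, 1.3, 5.1]
width: 0.0221
```

>>> apply_moves([
  [-0.0048,0.0012,0,0,0,0,-1],
  [-0.0048,0.0013,0,0,0,0,-1],
])

```text
time: 23.78
position: [0.4443, 0.2102, 0.2353]
orientation: [0.999, 0.054, 0.0, -0.0]
contact_force: [3.0, 2.4, 1.5]
width: 0.0218
```

>>> apply_moves([
  [-0.0048,0.0014,0,0,0,0,-1],
  [-0.0048,0.0015,0,0,0,0,-1],
])

```text
time: 23.95
position: [0.4414, 0.209, 0.2354]
orientation: [0.999, 0.054, 0.001, -0.001]
contact_force: [5.4, 3.6, -0.3]
width: 0.0223
```

>>> apply_moves([
  [-0.0047,0.0016,0,0,0,0,-1],
  [-0.0047,0.0017,0,0,0,0,-1],
])

```text
time: 24.12
position: [0.438, 0.2075, 0.2354]
orientation: [0.999, 0.054, 0.001, -0.001]
contact_force: [5.6, 4.2, -1.2]
width: 0.0221
```

>>> apply_moves([
  [-0.0047,0.0018,0,0,0,0,-1],
  [-0.0046,0.0019,0,0,0,0,-1],
])

```text
time: 24.28
position: [0.4345, 0.2057, 0.2354]
orientation: [0.999, 0.054, 0.001, -0.001]
contact_force: [6.2, 4.4, -1.1]
width: 0.022
```

>>> apply_moves([
  [-0.0046,0.002,0,0,0,0,-1],
])

```text
time: 24.37
position: [0.4327, 0.2048, 0.2354]
orientation: [0.999, 0.054, 0.001, -0.001]
contact_force: [6.3, 2.9, -0.7]
width: 0.022
```

>>> apply_moves([
  [-0.0046,0.0021,0,0,0,0,-1],
])

```text
time: 24.45
position: [0.431, 0.2038, 0.2354]
orientation: [0.999, 0.054, 0.001, -0.001]
contact_force: [6.5, 4.7, -0.7]
width: 0.0218
```

>>> apply_moves([
  [-0.0045,0.0022,0,0,0,0,-1],
])

```text
time: 24.53
position: [0.4293, 0.2028, 0.2354]
orientation: [0.999, 0.054, 0.001, -0.001]
contact_force: [5.7, 5.1, -2.0]
width: 0.022
```

>>> apply_moves([
  [-0.0045,0.0023,0,0,0,0,-1],
])

```text
time: 24.62
position: [0.4276, 0.2017, 0.2354]
orientation: [0.999, 0.054, 0.002, -0.001]
contact_force: [7.1, 4.2, -1.2]
width: 0.0223
```

Run:
```python
from h import *
D=[((.4467,.2111),(1.3,1.3)),((.4443,.2102),(3,2.4)),((.4414,.209),(5.4,3.6)),((.438,.2075),(5.6,4.2)),((.4345,.2057),(6.2,4.4)),((.4327,.2048),(6.3,2.9)),((.431,.2038),(6.5,4.7)),((.4293,.2028),(5.7,5.1)),((.4276,.2017),(7.1,4.2))]
rep(D)
x=np.array([lev(p)[0] for p,f in D][3:]); y=np.array([tang(f,lev(p)[0])[0] for p,f in D][3:]); print(np.mean(y-1.44/.262*x)+1.44/.262*np.array([.255,.517,.779]))
```

```text
phi 0.246 r 0.0999 tang 1.7 rad -0.8
phi 0.271 r 0.0999 tang 3.7 rad -1.1
phi 0.303 r 0.0999 tang 6.4 rad -1.1
phi 0.340 r 0.1000 tang 6.9 rad -1.4
phi 0.379 r 0.0999 tang 7.5 rad -1.0
phi 0.399 r 0.1000 tang 6.9 rad 0.5
phi 0.419 r 0.1000 tang 8.0 rad -0.8
phi 0.439 r 0.1000 tang 7.5 rad -1.4
phi 0.459 r 0.1000 tang 8.2 rad 0.3
[6.68129981 8.12129981 9.56129981]
```

Run:
```python
from h import *
arc(lev()[0],.875,14,ease=False)
```

```text
[[-0.0066, 0.0034, 0, 0, 0, 0, -1], [-0.0065, 0.0036, 0, 0, 0, 0, -1], [-0.0064, 0.0038, 0, 0, 0, 0, -1], [-0.0063, 0.004, 0, 0, 0, 0, -1], [-0.0062, 0.0042, 0, 0, 0, 0, -1], [-0.006, 0.0043, 0, 0, 0, 0, -1], [-0.0059, 0.0045, 0, 0, 0, 0, -1], [-0.0058, 0.0047, 0, 0, 0, 0, -1], [-0.0056, 0.0049, 0, 0, 0, 0, -1], [-0.0055, 0.005, 0, 0, 0, 0, -1], [-0.0053, 0.0052, 0, 0, 0, 0, -1], [-0.0052, 0.0053, 0, 0, 0, 0, -1], [-0.005, 0.0055, 0, 0, 0, 0, -1], [-0.0048, 0.0056, 0, 0, 0, 0, -1]]
```

>>> apply_moves([
  [-0.0066,0.0034,0,0,0,0,-1],
  [-0.0065,0.0036,0,0,0,0,-1],
  [-0.0064,0.0038,0,0,0,0,-1],
])

```text
time: 24.87
position: [0.4205, 0.1968, 0.2354]
orientation: [0.999, 0.054, 0.002, -0.002]
contact_force: [7.1, 4.7, -2.5]
width: 0.0219
```

>>> apply_moves([
  [-0.0063,0.004,0,0,0,0,-1],
  [-0.0062,0.0043,0,0,0,0,-1],
])

```text
time: 25.03
position: [0.4158, 0.193, 0.2354]
orientation: [0.999, 0.054, 0.002, -0.002]
contact_force: [6.7, 4.6, -1.4]
width: 0.022
```

>>> apply_moves([
  [-0.006,0.0045,0,0,0,0,-1],
  [-0.0059,0.0046,0,0,0,0,-1],
])

```text
time: 25.2
position: [0.4116, 0.1891, 0.2354]
orientation: [0.999, 0.054, 0.002, -0.002]
contact_force: [7.1, 6.2, -2.2]
width: 0.0218
```

>>> apply_moves([
  [-0.0058,0.0048,0,0,0,0,-1],
])

```text
time: 25.28
position: [0.4095, 0.187, 0.2355]
orientation: [0.999, 0.054, 0.002, -0.002]
contact_force: [8.4, 6.2, -2.9]
width: 0.0219
```

>>> apply_moves([
  [-0.0056,0.005,0,0,0,0,-1],
])

```text
time: 25.37
position: [0.4075, 0.1849, 0.2354]
orientation: [0.999, 0.054, 0.002, -0.002]
contact_force: [8.5, 6.1, -3.2]
width: 0.0219
```

>>> apply_moves([
  [-0.0055,0.0052,0,0,0,0,-1],
])

```text
time: 25.45
position: [0.4055, 0.1828, 0.2354]
orientation: [0.999, 0.054, 0.002, -0.002]
contact_force: [7.8, 6.6, -3.1]
width: 0.0223
```

>>> apply_moves([
  [-0.0053,0.0053,0,0,0,0,-1],
])

```text
time: 25.53
position: [0.4037, 0.1805, 0.2355]
orientation: [0.999, 0.054, 0.002, -0.002]
contact_force: [8.0, 6.9, -3.6]
width: 0.0222
```

>>> apply_moves([
  [-0.0052,0.0055,0,0,0,0,-1],
])

```text
time: 25.62
position: [0.4019, 0.1783, 0.2355]
orientation: [0.999, 0.054, 0.002, -0.002]
contact_force: [8.5, 6.0, -3.4]
width: 0.022
```

Run:
```python
from h import *
s=telemetry.state();rep([(s['position'],s['contact_force'])]);print(s['contact_force'],s['time'])
```

```text
phi 0.809 r 0.1001 tang 9.9 rad 3.1
[ 8.48757058  5.96786056 -3.35295148] 25.6167
```

Run:
```python
from h import *
D=[((.438,.2075),(5.6,4.2)),((.4345,.2057),(6.2,4.4)),((.4327,.2048),(6.3,2.9)),((.431,.2038),(6.5,4.7)),((.4293,.2028),(5.7,5.1)),((.4276,.2017),(7.1,4.2)),((.4205,.1968),(7.1,4.7)),((.4158,.193),(6.7,4.6)),((.4116,.1891),(7.1,6.2)),((.4095,.187),(8.4,6.2)),((.4075,.1849),(8.5,6.1)),((.4055,.1828),(7.8,6.6)),((.4037,.1805),(8,6.9)),((.4019,.1783),(8.5,6))]
rep(D)
x=np.array([lev(p)[0] for p,f in D]); y=np.array([tang(f,lev(p)[0])[0] for p,f in D]); print(np.polyfit(x,y,1)); print(np.mean(y-1.44/.262*x)+1.44/.262*np.array([.31,.58,.85]))
arc(lev()[0],.905,6,ease=False)
```

```text
phi 0.340 r 0.1000 tang 6.9 rad -1.4
phi 0.379 r 0.0999 tang 7.5 rad -1.0
phi 0.399 r 0.1000 tang 6.9 rad 0.5
phi 0.419 r 0.1000 tang 8.0 rad -0.8
phi 0.439 r 0.1000 tang 7.5 rad -1.4
phi 0.459 r 0.1000 tang 8.2 rad 0.3
phi 0.546 r 0.1000 tang 8.5 rad 0.6
phi 0.606 r 0.1000 tang 8.1 rad 0.9
phi 0.663 r 0.1000 tang 9.4 rad 0.5
phi 0.693 r 0.1000 tang 10.3 rad 1.7
phi 0.722 r 0.1000 tang 10.2 rad 2.2
phi 0.751 r 0.1001 tang 10.1 rad 1.6
phi 0.780 r 0.1000 tang 10.4 rad 1.9
phi 0.809 r 0.1001 tang 9.9 rad 3.1
[7.48696238 4.4342419 ]
[ 7.27640045  8.76036991 10.24433938]
[[-0.0027, 0.0029, 0, 0, 0, 0, -1], [-0.0027, 0.003, 0, 0, 0, 0, -1], [-0.0027, 0.003, 0, 0, 0, 0, -1], [-0.0026, 0.0031, 0, 0, 0, 0, -1], [-0.0026, 0.0031, 0, 0, 0, 0, -1], [-0.0025, 0.0031, 0, 0, 0, 0, -1]]
```

>>> apply_moves([
  [0.006,-0.0058,0,0,0,0,-1],
  [0.006,-0.0056,0,0,0,0,-1],
])

```text
time: 25.78
position: [0.4054, 0.1826, 0.2354]
orientation: [0.999, 0.054, 0.001, -0.002]
contact_force: [5.7, 5.1, -1.7]
width: 0.0217
```

>>> apply_moves([
  [0.006,-0.0054,0,0,0,0,-1],
  [0.006,-0.0052,0,0,0,0,-1],
])

```text
time: 25.95
position: [0.4098, 0.1874, 0.2354]
orientation: [0.999, 0.054, 0.001, -0.001]
contact_force: [5.5, 4.2, -1.6]
width: 0.0218
```

>>> apply_moves([
  [0.0065,-0.005,0,0,0,0,-1],
  [0.0065,-0.0048,0,0,0,0,-1],
])

```text
time: 26.12
position: [0.4145, 0.1918, 0.2354]
orientation: [0.999, 0.054, 0.001, -0.001]
contact_force: [6.1, 4.6, -0.8]
width: 0.0219
```

>>> apply_moves([
  [0.0065,-0.0046,0,0,0,0,-1],
  [0.0065,-0.0044,0,0,0,0,-1],
])

```text
time: 26.28
position: [0.4192, 0.1958, 0.2354]
orientation: [0.999, 0.054, 0.001, -0.001]
contact_force: [4.8, 4.1, 0.4]
width: 0.0213
```

>>> apply_moves([
  [0.0068,-0.0042,0,0,0,0,-1],
  [0.0068,-0.004,0,0,0,0,-1],
])

```text
time: 26.45
position: [0.423, 0.1985, 0.2353]
orientation: [0.999, 0.054, -0.001, 0.0]
contact_force: [-0.2, 0.8, 3.7]
width: 0.0217
```

Run:
```python
from h import *
s=telemetry.state();rep([(s['position'],s['contact_force'])]);print(s['contact_force'],s['time'])
```

```text
phi 0.515 r 0.0999 tang 0.3 rad -0.7
[-0.19179122  0.75472441  3.74138386] 26.45
```

Run:
```python
from h import *
d3=[((.4314,.204),(3.6,.7)),((.4233,.1988),(4.9,1.5)),((.4157,.1929),(3.6,2.2)),((.4094,.1869),(4.8,1.9)),((.4037,.1806),(4.6,3.1)),((.3987,.1738),(5,3.8)),((.3942,.1667),(5.2,3.3)),((.3921,.1627),(4.2,3.4))]
d4=[((.4391,.208),(5.5,4.0)),((.4362,.2066),(5.3,4.2)),((.4334,.2051),(5.4,3.6)),((.4306,.2035),(4.8,2.6)),((.4278,.2018),(5.7,3.2)),
((.4223,.1981),(6.5,4.4)),((.4196,.196),(6.5,4.2)),((.4169,.1939),(5.1,4.9)),((.4144,.1917),(5.4,4.4)),((.4119,.1895),(6.7,3.8)),((.4095,.1871),(6.9,5.6)),((.4073,.1847),(6.9,5.1)),((.4051,.1822),(6.1,5)),((.403,.1796),(7.4,5.6)),((.401,.1771),(7.3,5.1))]
d5=[((.438,.2075),(5.6,4.2)),((.4345,.2057),(6.2,4.4)),((.4327,.2048),(6.3,2.9)),((.431,.2038),(6.5,4.7)),((.4293,.2028),(5.7,5.1)),((.4276,.2017),(7.1,4.2)),((.4205,.1968),(7.1,4.7)),((.4158,.193),(6.7,4.6)),((.4116,.1891),(7.1,6.2)),((.4095,.187),(8.4,6.2)),((.4075,.1849),(8.5,6.1)),((.4055,.1828),(7.8,6.6)),((.4037,.1805),(8,6.9)),((.4019,.1783),(8.5,6))]
X=[];Y=[]
for n,D in((0,d3),(2,d4),(3,d5)):
    for p,f in D:
        l=lev(p)[0]; F=tang(f,l)[0]; X.append(n+(l-.245-.0085*F)/.262); Y.append(F)
c,V=np.polyfit(X,Y,1,cov=True); print(c,np.sqrt(np.diag(V)),np.polyval(c,[4,5]),np.polyval(c,[4,5])/.038)
X=np.array(X);Y=np.array(Y);print(np.round(Y-np.polyval(c,X),1))
print('slope-fixed',np.mean(Y-1.44*X)+1.44*np.array([4,5]))
```

```text
[1.58730992 2.43881677] [0.10313248 0.33690556] [ 8.78805646 10.37536638] [231.26464364 273.03595738]
[ 0.2  1.1 -0.3 -0.2 -0.1  0.1 -1.  -1.8  0.9  0.7  0.3 -1.  -0.   0.9
  0.6 -0.3 -0.6 -0.3  1.   0.3 -0.6  0.5 -0.2 -0.6 -0.1 -0.9  0.1 -0.5
  0.2 -0.1 -0.9  0.2  0.9  0.7  0.3  0.5 -0.2]
slope-fixed [ 8.6548503 10.0948503]
```

Run:
```python
from h import *
arc(lev()[0],.88,14,ease=False)
```

```text
[[-0.0056, 0.0033, 0, 0, 0, 0, -1], [-0.0055, 0.0034, 0, 0, 0, 0, -1], [-0.0054, 0.0036, 0, 0, 0, 0, -1], [-0.0053, 0.0037, 0, 0, 0, 0, -1], [-0.0052, 0.0039, 0, 0, 0, 0, -1], [-0.0051, 0.004, 0, 0, 0, 0, -1], [-0.005, 0.0041, 0, 0, 0, 0, -1], [-0.0049, 0.0042, 0, 0, 0, 0, -1], [-0.0048, 0.0044, 0, 0, 0, 0, -1], [-0.0047, 0.0045, 0, 0, 0, 0, -1], [-0.0046, 0.0046, 0, 0, 0, 0, -1], [-0.0045, 0.0047, 0, 0, 0, 0, -1], [-0.0043, 0.0049, 0, 0, 0, 0, -1], [-0.0042, 0.005, 0, 0, 0, 0, -1]]
```

>>> apply_moves([
  [-0.0056,0.0033,0,0,0,0,-1],
  [-0.0055,0.0034,0,0,0,0,-1],
  [-0.0054,0.0036,0,0,0,0,-1],
])

```text
time: 26.7
position: [0.4182, 0.1949, 0.2354]
orientation: [0.999, 0.054, 0.001, -0.002]
contact_force: [6.6, 5.8, -2.7]
width: 0.0221
```

>>> apply_moves([
  [-0.0053,0.0037,0,0,0,0,-1],
  [-0.0052,0.0039,0,0,0,0,-1],
  [-0.0051,0.004,0,0,0,0,-1],
])

```text
time: 26.95
position: [0.4124, 0.1899, 0.2354]
orientation: [0.999, 0.054, 0.002, -0.002]
contact_force: [6.4, 6.4, -2.8]
width: 0.0219
```

>>> apply_moves([
  [-0.005,0.0041,0,0,0,0,-1],
  [-0.0049,0.0042,0,0,0,0,-1],
])

```text
time: 27.12
position: [0.4088, 0.1863, 0.2354]
orientation: [0.999, 0.054, 0.002, -0.002]
contact_force: [7.5, 6.5, -2.6]
width: 0.0219
```

>>> apply_moves([
  [-0.0048,0.0044,0,0,0,0,-1],
  [-0.0047,0.0045,0,0,0,0,-1],
])

```text
time: 27.28
position: [0.4055, 0.1826, 0.2354]
orientation: [0.999, 0.054, 0.002, -0.002]
contact_force: [6.1, 7.1, -4.4]
width: 0.0223
```

>>> apply_moves([
  [-0.0046,0.0046,0,0,0,0,-1],
  [-0.0045,0.0047,0,0,0,0,-1],
])

```text
time: 27.45
position: [0.4023, 0.1787, 0.2355]
orientation: [0.999, 0.054, 0.002, -0.002]
contact_force: [6.1, 6.9, -4.3]
width: 0.0221
```

>>> apply_moves([
  [-0.0043,0.0049,0,0,0,0,-1],
  [-0.0042,0.005,0,0,0,0,-1],
])

```text
time: 27.62
position: [0.3992, 0.1745, 0.2354]
orientation: [0.999, 0.054, 0.002, -0.002]
contact_force: [7.4, 7.0, -4.6]
width: 0.0221
```

Run:
```python
from h import *
s=telemetry.state();rep([(s['position'],s['contact_force'])]);print(s['contact_force'],s['time'])
```

```text
phi 0.855 r 0.1000 tang 10.0 rad 2.1
[ 7.38872397  7.02098723 -4.55650372] 27.6167
```

>>> apply_moves([
  [-0.0041,0.0052,0,0,0,0,-1],
  [-0.0038,0.0052,0,0,0,0,-1],
])

```text
time: 27.78
position: [0.3964, 0.1704, 0.2354]
orientation: [0.999, 0.054, 0.002, -0.003]
contact_force: [6.8, 8.4, -4.3]
width: 0.0217
```

>>> apply_moves([
  [0.006,-0.008,0,0,0,0,-1],
  [0.006,-0.0075,0,0,0,0,-1],
])

```text
time: 27.95
position: [0.4002, 0.176, 0.2354]
orientation: [0.999, 0.054, 0.001, -0.002]
contact_force: [5.0, 6.4, -2.1]
width: 0.0217
```

>>> apply_moves([
  [0.006,-0.0065,0,0,0,0,-1],
  [0.006,-0.006,0,0,0,0,-1],
])

```text
time: 28.12
position: [0.4035, 0.1802, 0.2353]
orientation: [0.999, 0.054, -0.001, -0.0]
contact_force: [1.3, 1.7, 2.5]
width: 0.0219
```

Run:
```python
from h import *
s=telemetry.state();rep([(s['position'],s['contact_force'])]);print(s['contact_force'],s['time'])
```

```text
phi 0.783 r 0.1000 tang 2.1 rad -0.1
[1.25128391 1.6952617  2.52001488] 28.1167
```

>>> apply_moves([
  [0.005,-0.005,0,0,0,0,-1],
  [0.005,-0.005,0,0,0,0,-1],
  [0,0,0,0,0,0,-1],
])

```text
time: 28.37
position: [0.4067, 0.1839, 0.2352]
orientation: [0.999, 0.054, -0.001, 0.001]
contact_force: [-0.8, 1.2, 3.6]
width: 0.0217
```

>>> apply_moves([
  [0,0,0,0,0,0,0.05],
  [0,0,0,0,0,0,0.05],
  [0,0,0,0,0,0,0.05],
  [0,0,0,0,0,0,0.05],
])

```text
time: 28.7
position: [0.4072, 0.1834, 0.235]
orientation: [0.999, 0.053, -0.001, 0.001]
contact_force: [-0.6, -1.3, 0.5]
width: 0.045
```

>>> apply_moves([
  [0,0,-0.02,0,0,0,0.05],
  [0,0,-0.04,0,0,0,0.05],
  [0,0,-0.06,0,0,0,0.05],
  [0,0,-0.07,0,0,0,0.05],
  [0,0,-0.06,0,0,0,0.05],
  [0,0,-0.03,0,0,0,0.05],
  [0,0,0,0,0,0,0.05],
  [0,0,0,0,0,0,0.05],
  [0,0,0,0,0,0,0.05],
])

```text
time: 29.45
position: [0.4069, 0.1837, 0.3461]
orientation: [0.999, 0.054, -0.001, 0.0]
contact_force: [-0.2, -0.3, 0.3]
width: 0.0447
```

Run:
```python
from h import *
d=wsnap('w9.png'); s=telemetry.state(); print(s['time'],s['position'],s['contact_force'],s['width'])
snap('top','top9.png'); snap('side','side9.png')
```

```text
29.5 [0.40669607 0.18364573 0.34576692] [-0.1940899   0.03886711 -0.79391114] 0.04516167943663139
```

View pics/w9.png

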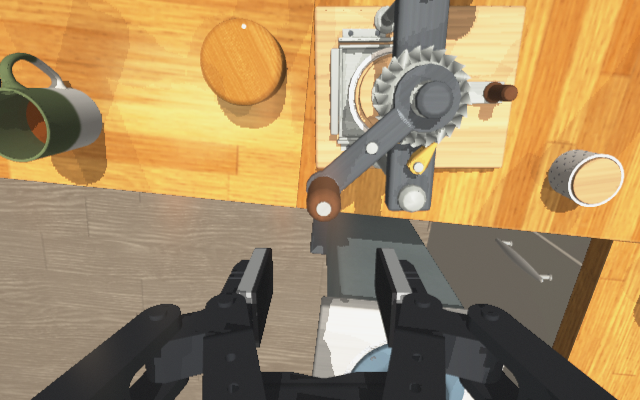

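View pics/top9.png

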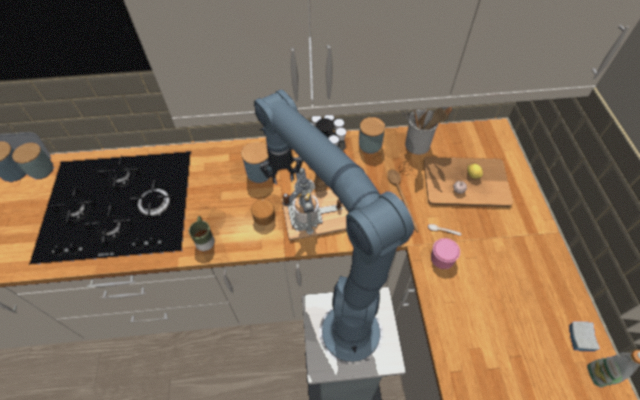

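Run:
```python
from h import *
for f,q in(('w5',[(498,86,.075),(429,88,.258),(232,16,.07)]),('w9',[(508,93,.075),(434,98,.258),(243,26,.07)])):
    d=np.load(f'pics/{f}.npy',allow_pickle=True).item(); print(f,[np.round(ray(d,*x),4) for x in q])
```

```text
w5 [array([ 0.4939, -0.0078,  0.075 ]), array([0.4805, 0.1176, 0.258 ]), array([0.5324, 0.2814, 0.07  ])]
w9 [array([ 0.495 , -0.0137,  0.075 ]), array([0.482 , 0.1219, 0.258 ]), array([0.5318, 0.2823, 0.07  ])]
```

Run:
```python
import cv2,numpy as np
L=[cv2.resize(cv2.imread(f'pics/{f}.png')[60:140,440:540],None,fx=4,fy=4,interpolation=cv2.INTER_CUBIC) for f in('w5','w9')]
cv2.imwrite('pics/cmp.png',np.hstack(L))
```

```text
(no output)
```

View pics/cmp.png

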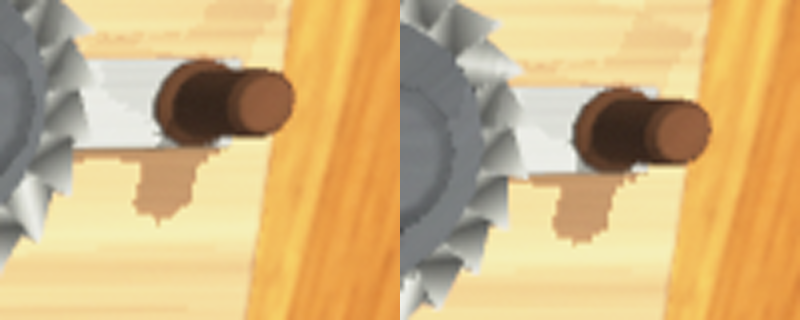

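```bash
python3 -c "
from cell import ticket, telemetry
print(telemetry.state()['contact_force']); print(ticket.close_job())"
```

```text
[-0.2341473   0.05515218 -0.38208617]
the job is handed in; nothing more can be done
None
```

The tray is home against the stop, the press is loaded to about 25 kg on its pawl, and I handed the job in at about 29.6 s of the 64 s. No verdict came back.

- **Tray:** I pushed it by its pull. It slid at about 6 to 7 N and stopped at the stop with about 11 N in all, well under the 25 N limit. Afterwards the pull measured within about 2 mm of its home position. The last picture shows no shift against the base board.
- **Press:** I drove the lever in several strokes. The grip needed about 9 to 10 N near the end of the last stroke, with one reading of about 10.7 N, roughly 28 to 29 kg, below the 34 kg limit. When I eased the lever back, its force fell away within half a notch, so the pawl is holding.
- **Load estimate:** the held load is my estimate, about 245 to 270 N (25 to 27.5 kg). Force readings scatter by about 0.5 to 1 N, and my two ways of estimating it disagreed: counting notches gives about 245 N, and the grip force gives 265 to 270 N. An earlier stroke held one notch lower, so I drove it one notch further.
- **At hand-in:** the gripper was open and clear of everything, with the wrist force near zero. The salt pot reads within 1 mm of where it stood. The mug and the look-alike moulds show no sign of having been touched. The pepper mill is hidden behind the arm in the last pictures, so I did not check it, though no move went near it.

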